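Tighten the drill-stand foot nut between its ribs

ROBOT

A 6-joint arm with a two-finger parallel gripper is mounted at the origin on the work surface. World frame = base frame: x ahead of the robot, y to its left, z up, the work surface at z = 0. Lengths are in m, angles in rad, forces in N, time in s.
With the tool pointing down it reaches from about 0.25 to 0.8 m from the base axis. Payload 3.9 kg.
Tool frame: the origin (TCP) lies midway between the tips of the shut fingers; the grasp point (between the pads) lies 19 mm behind it (ctrl.hold_point_z is the distance from the TCP to the grasp point, in m); z points along the fingers, y is the line along which they close (so a half turn about z gives the same grasp; the last joint's range is limited). The gripper opens to 85 mm and grips with 20 to 120 N. Pads are 22 mm wide; open, the fingers measure 114 mm over their backs; the gripper's body (76 mm by 85 mm) begins 54 mm behind the grasp point. The pads swing forward as they close: fully open they stand 13 mm farther back than shut.
Start: joints at [1.304, 0.26, -0.138, 1.173, 0, 1.571], TCP at [0.138, 0.506, 0.211] pointing down, gripper open.
Joint ranges: [-2.78, 2.78], [-0.83, 1.72], [-1.28, 1.37], [-1.9, 2.12], [-1.57, 1.48], [-3.14, 3.14]. Speed limits (rad/s): [2.57, 2.57, 3.14, 3.14, 3.14, 3.14].

INTERFACE

Orientations are given as [roll, pitch, yaw] about the fixed x, y, z axes, in that order (R = Rz(yaw) Ry(pitch) Rx(roll)).
In Python, from workcell import monitor, cams, ctrl, models gives the robot as it stands. The module is installed in compiled form; this text tells all that it offers.
- The arm moves only by the tool carry_out, never from a script. Its argument "motion" is a list of rows, each a list of 7 numbers: the shift along the tool's x, y, z in units of 30 mm (1.0 is 30 mm), then the turn, a rotation vector about the tool's x, y, z in rad, then the opening, from 0 (shut) to 1 (fully open). In form: [[x, y, z, rx, ry, rz, gripper], ...]. A call has exactly 5 rows; each row shifts and turns the commanded pose from where the row before left it, along the tool's axes as they then stand; what a row does not reach is not made up. A row lasts 1/10 s, in which the tool goes at most 50 mm and 8.59 degrees, less where a joint would pass 70% of its speed; a pose out of reach is approached as far as the arm can. A call is refused whole if a number of a shift passes 1 or a number of a turn 0.15, either way. A call with a gripper value outside its range is refused whole. The fingers move at their own pace and stop on an object; the grip force is fixed at half the most. Time passes only in rows, so rows that do not move let the fingers close, or fill a call up. It gives the time, the measured TCP pose, the force, the opening and the grip force at its end, in the units of the state.
- monitor.get_obs(): the state, without advancing time (a new reading comes with each control period).
- cams.capture(name): name is "scene" or "top" or "wrist"; returns the picture (400x640x3 uint8, red, green, blue); there is no depth.
- cams.get_calibration(name): a dict with "fx", "fy", "cx", "cy" (pixels), "dist" ([k1, k2, p1, p2, k3] as OpenCV has them; the pictures are not rectified), "pose" (4x4, takes a point from camera to world coordinates). Camera axes: x right, y up, looking along -z (the intrinsics and any distortion apply to the point x, -y, -z); pixel columns grow to the right and rows downward; lengths in m; the calibration is good to about 2 mm. A picture is of the moment at which its call begins: read the wrist's pose just before it. get_calibration takes no time and is no camera call; for the wrist camera it gives the pose at the moment of the call.
- ctrl.job_done(): hands the job in; it is judged then, once.
Trained networks look in the newest picture that a camera, given by its name, has taken for a name from the list of things; names that differ only in an ending like _2 or _b are one class to them, and where a whole thing is asked for, a point or a joint stands for the part that bears it (a point fixed in the world has none). Each returns a list of dicts, best first, with "p" (0 to 1); they miss things now and then, are a little off and sometimes report something else, mostly with a low value. They report only what shows in the picture. A call takes as long as a camera call.
- models.spot_in(camera, target): "pixel" ([row, column] in pixels, amid what is visible of it).
- models.masks_of(camera, target): "mask" (400x640 bool, what is visible of it) and "pixel" ([row, column] in pixels, amid what is visible of it).
The state is a dict: "time": time; "joints": joint angles; "qvel": joint speeds; "joint_torque": joint torques, N m; "eef_pos": TCP position; "orientation": TCP orientation; "force": force on the tool from outside, world axes, zero at the start; "torque": the same for the moment, N m; "finger_gap": finger opening in m; "gripper_force": force on a finger pad.
Only numpy, scipy, OpenCV 4.12 (cv2) and the standard library are available. Lean on these libraries where they do the work, as an engineer would, in place of code of your own. Each camera call takes 0.05 s, during which the arm holds its last target. There are 200 camera calls.

TASK

Take the ring spanner from the rubber mat, fit its large end over the loose splined flange nut in the pocket of the green drill-stand foot, and turn the nut clockwise until it is tight, lifting and reseating the spanner whenever the ribs block its swing. Nip it up against its stop with about 2 N m, not over 3; turn it only with the spanner, do not force the spanner against the ribs, and leave the tray, tin and jar undisturbed. Then lay the spanner back flat on the mat and let go.

Things in the scene. Friction and masses are not known exactly. Their poses are not given: they have to be found in the camera images.
- spanner: Bare-metal double-ended ring spanner, 0.5 kg, lying flat. Origin: centre of its LARGE ring, on the underside; x runs along the shank to the small ring (centre x = 230), z up. Large ring 18 high, 53 over its outer flats, 41 inside, with six inward lugs 6 wide reaching to radius 15, at 30, 90, 150.. deg from x. Small ring 18 high, 37 wide; it does not fit the nut.
- shank (a point): Middle of the spanner's shank: 110 along x from the large ring's centre, 13 above the underside, near the balance point (104). Axes as the spanner's. Shank: straight bar 16 wide (y), 14 high, from 6 to 20 above the spanner's underside, bare and graspable from x = 35 to x = 210.
- foot: Green cast drill-stand foot, fixed to the bench. Origin: on the bench under the nut's axis; -x points out of the pocket's open mouth, roughly to the robot. Plate 15 thick, x = -45 to 155, 170 wide. Behind the nut a round socket 76 across, centre x = 92, top 70 above the bench. The small dark nuts at the far corners are just part of it.
- ribs: The foot's two green upright ribs that flank the nut; same origin and axes as the foot. Each 12 thick, inner faces at y = +51 and y = -51, from x = -40 (square ends) to x = 145, tops 60 above the bench. The shank of a seated spanner swings 45 deg each way from the foot's -x axis before it meets a rib's end.
- nut_seat (a point): On the nut's axis, on the top face of its round flange (48 across, 3 thick), 18 above the bench: a fully seated spanner has its origin here, its yaw equal to the nut's plus any multiple of 60 deg. Frame turns with the nut. Nut: bright oiled steel, hub 25 across, six radial splines 6.5 wide, 38 over them, 20 high, one along its x axis; a 19 mm stud end stands 4 above.
- nut (a joint): Turn of the nut, rad, grows CLOCKWISE seen from above; hard stop at 2.269. Nut's yaw = foot's yaw minus this; splines at 0, 60.. deg of its frame. Starts at 0.38 to 0.79: more than one swing to go. Takes about 0.5 N m to turn and stays where left. The spanner has 6 deg of play either way on it. At the stop the torque climbs fast: 18 N across mid-shank is 2 N m.
- mat: Black rubber mat, 320 (x) by 140 (y), 3 thick, fixed on the bench to the left or right; origin under its centre.
- parts_tray: Red plastic tray of washers and studs, 130 by 110, 35 high, loose, on the side where the mat is not; origin under its centre.
- paint_tin: Red paint tin, 76 across, 95 high, loose; origin under its centre.
- paste_jar: White jar with yellow cap, 64 across, 75 high, loose; origin under its centre.

How it is judged:
On the way, in this order (a step that is already met when the one before it is completed fails the run):
1. the spanner's large ring is seated over the nut (horizontal distance between spanner and nut_seat below 0.004 m and z of spanner in the frame of nut_seat below 0.006 m and angle between spanner's own z axis and vertical below 0.12 rad), for 0.2 s.
2. the nut is nipped up against its stop by the seated spanner: over 75 N of contact force summed over its splines (about 1.1 N m) (all of step 1 and value of joint nut above 2.209 rad and contact force between spanner and nut above 75 N), for 0.1 s.
At the end, for the whole second after the job is handed in: The nut is within 0.06 rad of its stop (joint above 2.209), and the spanner lies flat (within 0.08 rad), released and at rest on the mat, right way up, the middle of its shank within 130 mm (along) and 60 mm (across) of the mat's centre (value of joint nut above 2.209 rad and x of shank in the frame of mat between -0.13 and 0.13 m and y of shank in the frame of mat between -0.06 and 0.06 m and z of shank in the frame of mat below 0.022 m and angle between spanner's own z axis and vertical below 0.08 rad and linear speed of spanner below 0.02 m/s); the robot touches nothing.
It fails at once if the nut is turned or pushed with the fingers or arm instead of the spanner (over 3 N) (contact force between any of the fingers, the arm and nut above 3 N).
It fails at once if the spanner is forced against the ribs (contact force between spanner and ribs above 40 N).
It fails at once if the nut is overstrained: over 300 N of contact force summed over the splines (more than 4 N m) (contact force between spanner and nut above 300 N).
It fails at once if the tray, the paint tin or the paste jar is moved more than 20 mm (distance of any of parts_tray, paint_tin, paste_jar from where it was at the start of the episode above 0.02 m).
It also fails if it takes over 72 s, if anything falls off the work surface, if the arm or the gripper's body presses on something with over 40 N, if the wrist force passes 120 N, or if a joint passes its speed limit or range.

## Working session

There is one attempt and no reset: what is moved stays moved. The work goes in short steps, Python scripts to look and compute and a tool call to move; the robot and the scene stay as the last step left them, time stands still between calls to the robot, and variables do not carry over. Pictures are saved under pics/ and viewed, at most 10 in all, crops included, and the job is handed in when it is done.

Besides the shell and the picture viewer there is one more tool, called after "Request:" as name(argument=value, ...), one argument or row to a line, values as JSON. carry_out: Moves the arm, as the interface text tells. Its arguments: {"type":"object","properties":{"motion":{"type":"array"}},"required":["motion"]}

```bash
mkdir -p pics; cat > h.py <<'E'
import numpy as np, cv2
from scipy.spatial.transform import Rotation as Rn
from workcell import monitor, cams, ctrl, models
def save(im,n): cv2.imwrite('pics/'+n,cv2.cvtColor(im,cv2.COLOR_RGB2BGR))
def K(c): return np.array([[c['fx'],0,c['cx']],[0,c['fy'],c['cy']],[0,0,1.]])
def ray(cam,px,z,c=None):
    """pixels (row,col) Nx2 -> world points at height z"""
    c=c or cams.get_calibration(cam); px=np.atleast_2d(np.array(px,float))
    u=cv2.undistortPoints(px[:,None,::-1].copy(),K(c),np.array(c['dist'],float))[:,0]
    P=np.array(c['pose']); d=np.c_[u[:,0],-u[:,1],-np.ones(len(u))]@P[:3,:3].T; o=P[:3,3]
    return o+d*((z-o[2])/d[:,2])[:,None]
def proj(cam,pts,c=None):
    c=c or cams.get_calibration(cam); P=np.array(c['pose'])
    q=(np.atleast_2d(pts)-P[:3,3])@P[:3,:3]; q=q*[1,-1,-1]
    r=cv2.projectPoints(q,np.zeros(3),np.zeros(3),K(c),np.array(c['dist'],float))[0][:,0]
    return r[:,::-1]
E
cat > a.py <<'E'
from h import *
o=monitor.get_obs(); print({k:np.round(v,3) for k,v in o.items()}, ctrl.hold_point_z)
for n in ['top','scene']:
    im=cams.capture(n); save(im,n+'0.png'); print(n,np.round(cams.get_calibration(n)['pose'],3).tolist())
    for t in ['spanner','nut','mat','foot','parts_tray','paint_tin','paste_jar']:
        r=models.masks_of(n,t)
        for d in r[:2]:
            print(t,round(d['p'],2),np.round(d['pixel']),d['mask'].sum(),np.round(ray(n,d['pixel'],0.02),3))
            np.save(f'{n}_{t}.npy',r[0]['mask'])
a=cv2.imread('pics/top0.png');b=cv2.imread('pics/scene0.png')
E
python3 a.py
```

```text
{'time': np.float64(0.0), 'joints': array([ 1.304,  0.261, -0.139,  1.173, -0.   ,  1.571]), 'qvel': array([-0.   , -0.001, -0.002,  0.   ,  0.   , -0.001]), 'joint_torque': array([-1.0000e-03, -4.0568e+01,  2.5392e+01,  1.9000e-02, -0.0000e+00,
        0.0000e+00]), 'eef_pos': array([0.138, 0.506, 0.21 ]), 'orientation': array([-3.14 ,  0.   ,  2.875]), 'force': array([ 0.549, -0.853, -0.686]), 'torque': array([-0.06 , -0.017, -0.046]), 'gripper_force': np.float64(0.0), 'finger_gap': np.float64(0.086)} 0.0187
top [[0.035, 0.979, -0.2, 0.408], [-0.999, 0.034, -0.012, -0.008], [-0.005, 0.2, 0.98, 0.855], [0.0, 0.0, 0.0, 1.0]]
spanner 0.88 [251. 434.] 1179 [[ 0.465 -0.291  0.02 ]]
nut 0.74 [162. 314.] 326 [[ 0.665 -0.009  0.02 ]]
mat 0.74 [134. 332.] 1069 [[ 0.736 -0.051  0.02 ]]
mat 0.65 [259. 440.] 6821 [[ 0.447 -0.303  0.02 ]]
foot 0.66 [138. 335.] 685 [[ 0.729 -0.058  0.02 ]]
foot 0.61 [140. 313.] 5642 [[ 0.72  -0.006  0.02 ]]
parts_tray 0.9 [260. 165.] 3005 [[0.421 0.323 0.02 ]]
paint_tin 0.66 [141. 201.] 1244 [[0.71  0.266 0.02 ]]
paste_jar 0.96 [141. 425.] 831 [[ 0.728 -0.277  0.02 ]]
scene [[0.018, -0.724, 0.689, 1.176], [1.0, 0.017, -0.007, 0.007], [-0.007, 0.689, 0.724, 0.684], [0.0, 0.0, 0.0, 1.0]]
spanner 0.81 [194. 186.] 960 [[ 0.521 -0.284  0.02 ]]
nut 0.81 [247. 308.] 387 [[ 0.679 -0.007  0.02 ]]
mat 0.69 [187. 178.] 4492 [[ 0.499 -0.307  0.02 ]]
foot 0.92 [276. 311.] 8031 [[ 0.747 -0.001  0.02 ]]
parts_tray 0.77 [163. 444.] 2346 [[0.432 0.324 0.02 ]]
parts_tray 0.19 [266. 170.] 1475 [[ 0.719 -0.276  0.02 ]]
paint_tin 0.73 [243. 443.] 2140 [[0.674 0.266 0.02 ]]
paste_jar 0.75 [265. 170.] 1442 [[ 0.716 -0.276  0.02 ]]
```

View pics/top0.png

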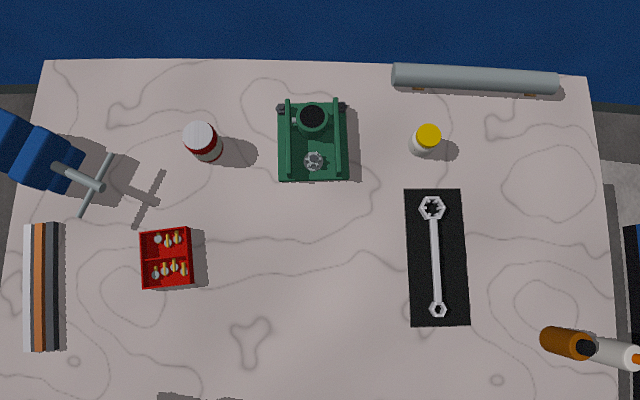

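```bash
cat > b.py <<'E'
from h import *
m=np.load('top_spanner.npy'); ys,xs=np.nonzero(m); w=ray('top',np.c_[ys,xs],0.02)[:,:2]
c=w.mean(0);u,s,v=np.linalg.svd(w-c,full_matrices=False);t=(w-c)@v[0]
print('spanner c',c,'dir',v[0],'yaw',np.degrees(np.arctan2(v[0,1],v[0,0])),t.min(),t.max())
for a in np.arange(t.min(),t.max(),.02):
    q=((w-c)@v[1])[(t>=a)&(t<a+.02)]; print(round(a,3),np.round(np.ptp(q),3),np.round(q.mean(),4))
print('ends',c+v[0]*t.min(),c+v[0]*t.max())
for r in models.masks_of('top','foot'):
    ys,xs=np.nonzero(r['mask']);print('foot',r['p'],ys.min(),ys.max(),xs.min(),xs.max())
ys,xs=np.nonzero(np.load('top_nut.npy'));print('nut',ys.min(),ys.max(),xs.min(),xs.max())
for r in models.masks_of('top','mat'):
    w=ray('top',np.argwhere(r['mask']),.003)[:,:2].astype(np.float32); print('mat',r['p'],cv2.minAreaRect(w))
E
python3 - <<'E'
import cv2
a=cv2.imread('pics/top0.png')
cv2.imwrite('pics/crop0.png',cv2.resize(a[90:230,230:400],None,fx=4.2,fy=4.2,interpolation=cv2.INTER_CUBIC))
E
python3 -c "
from h import *
cams.capture('top')
exec(open('b.py').read())"
```

```text
spanner c [ 0.46071991 -0.29172242] dir [-0.99919078 -0.04022167] yaw -177.69484638639383 -0.13188186601645152 0.14041688273167888
-0.132 0.055 0.0005
-0.112 0.06 -0.0003
-0.092 0.05 -0.0011
-0.072 0.015 0.0006
-0.052 0.017 0.0005
-0.032 0.015 0.0003
-0.012 0.017 0.0001
0.008 0.019 0.0002
0.028 0.019 0.0004
0.048 0.019 0.0004
0.068 0.019 0.0008
0.088 0.022 0.0003
0.108 0.039 -0.0011
0.128 0.034 -0.0002
ends [ 0.59249506 -0.28641791] [ 0.32041666 -0.29737022]
foot 0.6 98 182 275 349
nut 151 170 303 323
mat 0.58 ((0.45653486251831055, -0.3017604649066925), (0.3210190236568451, 0.1398095190525055), 2.9500367641448975)
```

View pics/crop0.png

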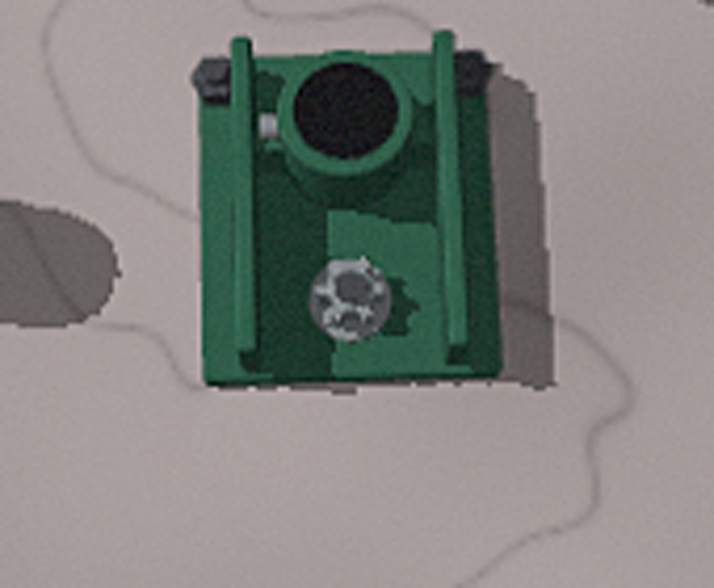

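```bash
cat > plan.py <<'E'
from h import *
import sys
def cur():
    o=monitor.get_obs(); return o,np.array(o['eef_pos']),Rn.from_euler('xyz',o['orientation'])
def delta(xyz,yaw):
    """shift in tool axes (units of 30mm), and rz turn to reach tool-down pose"""
    o,p,R=cur(); d=R.inv().apply(np.array(xyz)-p)/.03
    rv=(R.inv()*Rn.from_euler('xyz',[np.pi,0,yaw])).as_rotvec()
    return np.round(d,2),np.round(rv,3)
def st():
    o,p,R=cur(); print('t',round(float(o['time']),2),'p',np.round(p,4),'rpy',np.round(o['orientation'],4),'F',np.round(o['force'],1),'M',np.round(o['torque'],2),'gap',round(float(o['finger_gap']),4),'gf',round(float(o['gripper_force']),1),'j',np.round(o['joints'],2))
E
python3 -c "
from plan import *
o,p,R=cur(); c=cams.get_calibration('wrist'); P=np.array(c['pose'])
print(R.inv().apply(P[:3,3]-p)); print(np.round(R.inv().as_matrix()@P[:3,:3],3), c['fx'],c['dist'])
print(ray('top',[[162,314]],.035), delta([.62,-.0,.25],np.pi))
"
```

```text
[ 7.97906280e-02  6.17103220e-05 -1.63628133e-01]
[[ 0.001  0.95   0.311]
 [ 1.    -0.001 -0.   ]
 [-0.     0.311 -0.95 ]] 300.94287760712695 [-0.0515341  0.         0.         0.         0.       ]
[[ 0.66081321 -0.01029626  0.035     ]] (array([-19.94, -12.05,  -1.3 ]), array([ 0.   ,  0.   , -0.267]))
```

Request:
carry_out(
  motion=[
    [0,-1,0,0,0,-0.1,1],
    [0,-1,0,0,0,-0.1,1],
    [0,-1,0,0,0,-0.066,1],
    [-1,-1,0,0,0,0,1],
    [-1,-1,0,0,0,0,1],
  ],
)

```text
time: 1.45
eef_pos: [0.1834, 0.357, 0.2113]
orientation: [3.141, 0.001, -3.139]
force: [1.3, 0.8, 0.4]
finger_gap: 0.0852
gripper_force: 0.0
```

Request:
carry_out(
  motion=[
    [-1,-0.7,0,0,0,0,1],
    [-1,-0.7,0,0,0,0,1],
    [-1,-0.7,0,0,0,0,1],
    [-1,-0.7,0,0,0,0,1],
    [-1,-0.7,0,0,0,0,1],
  ],
)

```text
time: 1.95
eef_pos: [0.3346, 0.2518, 0.2114]
orientation: [3.141, 0.001, 3.141]
force: [0.1, 0.6, 0.3]
finger_gap: 0.0858
gripper_force: 0.0
```

Request:
carry_out(
  motion=[
    [-1,-0.7,0,0,0,0,1],
    [-1,-0.7,0,0,0,0,1],
    [-1,-0.7,0,0,0,0,1],
    [-1,-0.7,0,0,0,0,1],
    [-1,-0.7,0,0,0,0,1],
  ],
)

```text
time: 2.45
eef_pos: [0.4845, 0.1466, 0.2112]
orientation: [3.141, 0.0, 3.141]
force: [0.2, 0.8, 0.6]
finger_gap: 0.0856
gripper_force: 0.0
```

Request:
carry_out(
  motion=[
    [-1,-0.7,0.3,0,0,0,1],
    [-1,-0.7,0.3,0,0,0,1],
    [-1,-0.7,0.4,0,0,0,1],
    [-1,-0.7,0.5,0,0,0,1],
    [-1,-0.7,0.5,0,0,0,1],
  ],
)

```text
time: 2.95
eef_pos: [0.6345, 0.0415, 0.1506]
orientation: [3.141, 0.0, 3.141]
force: [-0.1, 0.1, 0.3]
finger_gap: 0.0853
gripper_force: 0.0
```

Request:
carry_out(
  motion=[
    [-0.6,-0.3,0,0,0,0,1],
    [-0.3,0,0,0,0,0,1],
    [0,0,0,0,0,0,1],
    [0,0,0,0,0,0,1],
    [0,0,0,0,0,0,1],
  ],
)

```text
time: 3.45
eef_pos: [0.6593, 0.0344, 0.1517]
orientation: [3.141, -0.0, -3.141]
force: [0.3, 0.1, 0.0]
finger_gap: 0.0855
gripper_force: 0.0
```

```bash
cat > c.py <<'E'
from plan import *
st()
c=cams.get_calibration('wrist'); im=cams.capture('wrist'); save(im,'w1.png'); np.save('w1cal.npy',c,allow_pickle=True)
for t in ['nut','foot']:
    for r in models.masks_of('wrist',t)[:2]: 
        print(t,r['p'],r['pixel'],r['mask'].sum(),ray('wrist',r['pixel'],.038,c))
E
python3 c.py
```

```text
t 3.45 p [0.6593 0.0344 0.1517] rpy [ 3.1414 -0.     -3.1412] F [0.3 0.1 0. ] M [-0.06 -0.02 -0.  ] gap 0.0855 gf 0.0 j [0.05 0.52 0.11 1.16 0.   0.05]
nut 0.78 [190.8, 276.9] 1667 [[ 0.66067627 -0.00528562  0.038     ]]
foot 0.82 [229.1, 288.8] 26455 [[0.7006293  0.00496598 0.038     ]]
```

View pics/w1.png

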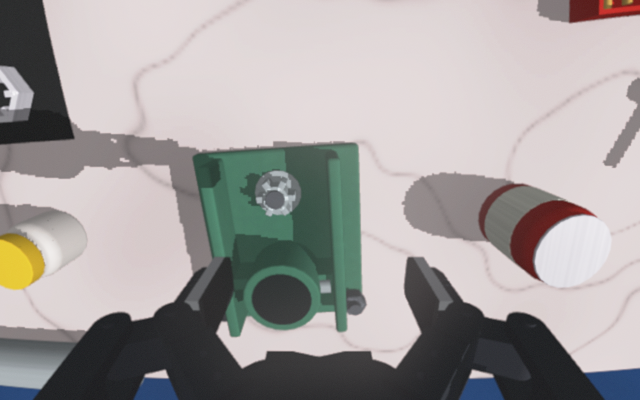

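Request:
carry_out(
  motion=[
    [-0.7,-0.45,0.4,0,0,0,1],
    [-0.7,-0.45,0.5,0,0,0,1],
    [-0.6,-0.45,0.4,0,0,0,1],
    [0,0,0.4,0,0,0,1],
    [0,0,0,0,0,0,1],
  ],
)

```text
time: 4.1
eef_pos: [0.7181, -0.0068, 0.0977]
orientation: [3.141, -0.005, 3.141]
force: [-0.7, -0.1, 0.2]
finger_gap: 0.0852
gripper_force: 0.0
```

```bash
cat > d.py <<'E'
from plan import *
st()
c=cams.get_calibration('wrist'); im=cams.capture('wrist'); save(im,'w2.png'); np.save('w2cal.npy',c,allow_pickle=True)
def ortho(im,c,x0,y0,half,z,n):
    # rows: +X up, cols: +Y left  (as map seen from above, X up)
    g=np.linspace(half,-half,n); X,Y=np.meshgrid(x0+g,y0+g,indexing='ij')
    p=proj(None,np.c_[X.ravel(),Y.ravel(),np.full(X.size,z)],c).reshape(n,n,2).astype(np.float32)
    return cv2.remap(im,p[...,1],p[...,0],cv2.INTER_CUBIC)
for t in ['nut','foot']:
    for r in models.masks_of('wrist',t)[:2]: 
        print(t,r['p'],r['pixel'],r['mask'].sum(),ray('wrist',r['pixel'],.034,c))
a=ortho(im,c,.661,-.006,.04,.038,560)
for v in range(70,560,70): a[v,::8]=[255,0,0]; a[::8,v]=[255,0,0]
save(a,'nut2.png')
save(np.hstack([ortho(im,c,.661,-.006,.08,.060,390),ortho(im,c,.661,-.006,.08,.015,390)]),'foot2.png')
E
python3 d.py
```

```text
t 4.1 p [ 0.7181 -0.0068  0.0977] rpy [ 3.1411 -0.0047  3.1406] F [-0.7 -0.1  0.2] M [-0.03  0.07 -0.  ] gap 0.0852 gf 0.0 j [-0.01  0.65  0.22  1.14  0.   -0.01]
nut 0.8 [140.1, 318.0] 2787 [[ 0.66507749 -0.00693994  0.034     ]]
foot 0.8 [188.8, 324.1] 44038 [[ 0.7029111  -0.00217853  0.034     ]]
foot 0.58 [177.5, 607.4] 6305 [[0.69289471 0.23002953 0.034     ]]
```

View pics/nut2.png

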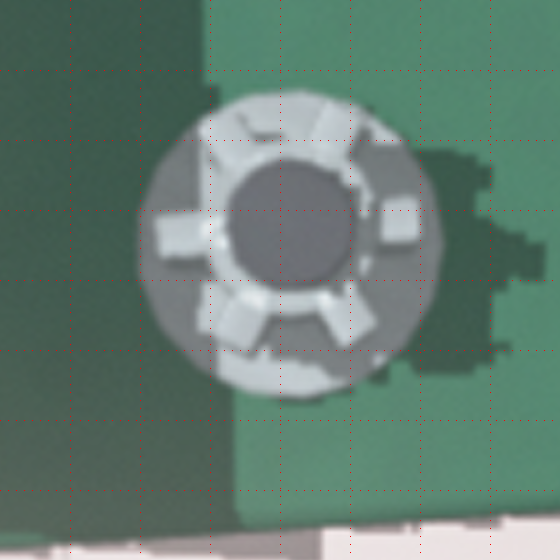

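View pics/foot2.png

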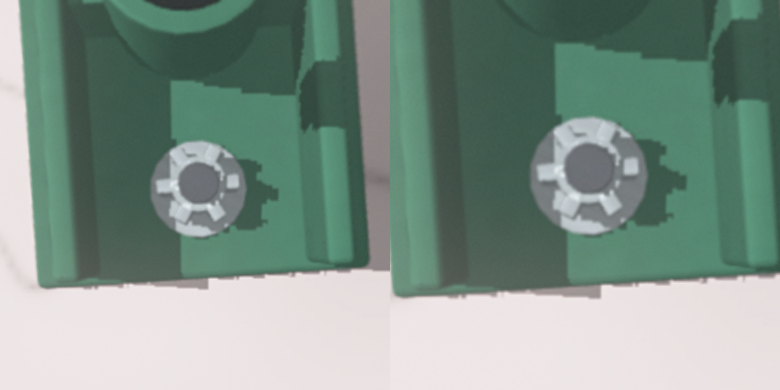

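Request:
carry_out(
  motion=[
    [0,-0.5,-0.3,0,0,0,1],
    [0.4,-1,0,0,0,0,1],
    [0.4,-1,0,0,0,0,1],
    [0.4,-1,0,0,0,0,1],
    [0.4,-1,0,0,0,0,1],
  ],
)

```text
time: 4.75
eef_pos: [0.6719, -0.1438, 0.1112]
orientation: [-3.141, 0.002, 3.141]
force: [0.5, 0.4, 0.5]
finger_gap: 0.0854
gripper_force: 0.0
```

Request:
carry_out(
  motion=[
    [0.4,-1,0,0,0,0,1],
    [0.4,-1,0,0,0,0,1],
    [0.4,-1,0,0,0,0,1],
    [0.4,-1,0.3,0,0,0,1],
    [0.25,-0.8,0.5,0,0,0,1],
  ],
)

```text
time: 5.25
eef_pos: [0.6166, -0.2891, 0.0883]
orientation: [-3.139, 0.004, 3.14]
force: [-0.5, -0.3, 0.7]
finger_gap: 0.0854
gripper_force: 0.0
```

```bash
cat > e.py <<'E'
from plan import *
import time
c=cams.get_calibration('wrist'); im=cams.capture('wrist'); st()
c=cams.get_calibration('wrist'); im=cams.capture('wrist'); save(im,'w3.png'); np.save('w3cal.npy',c,allow_pickle=True)
st()
from d2 import ortho
r=models.masks_of('wrist','spanner')
m=r[0]['mask']; print(r[0]['p'],m.sum(), np.argwhere(m).min(0),np.argwhere(m).max(0))
w=ray('wrist',np.argwhere(m),.024,c)[:,:2]
a=ortho(im,c,.564,-.2875,.04,.021,560)
for v in range(70,560,70): a[v,::8]=[255,0,0]; a[::8,v]=[255,0,0]
save(a,'ring3.png')
E
cat > d2.py <<'E'
from plan import *
def ortho(im,c,x0,y0,half,z,n):
    g=np.linspace(half,-half,n); X,Y=np.meshgrid(x0+g,y0+g,indexing='ij')
    p=proj(None,np.c_[X.ravel(),Y.ravel(),np.full(X.size,z)],c).reshape(n,n,2).astype(np.float32)
    return cv2.remap(im,p[...,1],p[...,0],cv2.INTER_CUBIC)
E
python3 e.py
```

```text
t 5.3 p [ 0.6136 -0.2921  0.0847] rpy [-3.1378e+00 -1.1000e-03  3.1360e+00] F [-1.2 -2.4 -1.6] M [-0.1   0.02  0.06] gap 0.0855 gf 0.0 j [-0.44  0.59  0.06  1.04 -0.   -0.44]
t 5.35 p [ 0.614  -0.2896  0.085 ] rpy [-3.1405e+00 -1.5000e-03  3.1362e+00] F [-0.2  0.3 -0.3] M [0.04 0.01 0.02] gap 0.0854 gf 0.0 j [-0.44  0.59  0.06  1.04 -0.   -0.43]
0.73 5133 [  0 282] [181 362]
```

View pics/ring3.png

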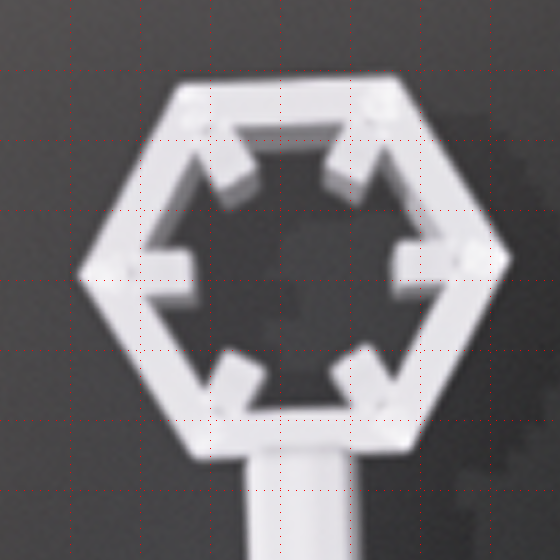

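Request:
carry_out(
  motion=[
    [1,0,0,0,0,-0.04,1],
    [1,0,0,0,0,0,1],
    [1,0,0,0,0,0,1],
    [1,0,0.3,0,0,0,1],
    [1,0,0.5,0,0,0,1],
  ],
)

```text
time: 5.9
eef_pos: [0.4677, -0.291, 0.0636]
orientation: [-3.139, 0.005, -3.101]
force: [0.4, -0.5, 0.5]
finger_gap: 0.0856
gripper_force: 0.0
```

Request:
carry_out(
  motion=[
    [0.27,0,0.3,0,0,0,1],
    [0,0,0,0,0,0,1],
    [0,0,0,0,0,0,1],
    [0,0,0,0,0,0,1],
    [0,0,0,0,0,0,1],
  ],
)

```text
time: 6.4
eef_pos: [0.4604, -0.2914, 0.0528]
orientation: [-3.14, 0.002, -3.101]
force: [0.3, 0.6, 0.6]
finger_gap: 0.0854
gripper_force: 0.0
```

```bash
python3 -c "
from plan import *
st(); print(delta([.4558,-.2938,.004],np.radians(182.1)))"
```

```text
t 6.4 p [ 0.4604 -0.2914  0.0528] rpy [-3.1404e+00  2.0000e-03 -3.1014e+00] F [0.3 0.6 0.6] M [-0.06 -0.05  0.01] gap 0.0854 gf 0.0 j [-0.56  0.41 -0.36  0.8   0.   -0.6 ]
(array([ 0.16, -0.07,  1.63]), array([-0.001,  0.002,  0.004]))
```

Request:
carry_out(
  motion=[
    [0.16,-0.07,0.5,0,0,0,1],
    [0,0,0.5,0,0,0,1],
    [0,0,0.4,0,0,0,1],
    [0,0,0.2,0,0,0,1],
    [0,0,0,0,0,0,1],
  ],
)

```text
time: 6.9
eef_pos: [0.4534, -0.2928, 0.0032]
orientation: [3.141, -0.001, -3.102]
force: [0.2, -0.0, -0.6]
finger_gap: 0.0855
gripper_force: 0.0
```

Request:
carry_out(
  motion=[
    [0,0,0,0,0,0,0],
    [0,0,0,0,0,0,0],
    [0,0,0,0,0,0,0],
    [0,0,0,0,0,0,0],
    [0,0,0,0,0,0,0],
  ],
)

```text
time: 7.4
eef_pos: [0.4539, -0.2934, 0.0044]
orientation: [-3.141, 0.0, -3.102]
force: [-0.4, -0.3, -0.7]
finger_gap: 0.0118
gripper_force: 0.0
```

Request:
carry_out(
  motion=[
    [0,0,0,0,0,0,0],
    [0,0,0,0,0,0,0],
    [0,0,0,0,0,0,0],
    [0,0,0,0,0,0,0],
    [0,0,0,0,0,0,0],
  ],
)

```text
time: 7.9
eef_pos: [0.4537, -0.2932, 0.0041]
orientation: [3.142, -0.0, -3.102]
force: [0.2, 0.3, -0.0]
finger_gap: -0.0
gripper_force: 0.0
```

```bash
python3 -c "
from plan import *
st()"
```

```text
t 7.9 p [ 0.4537 -0.2932  0.0041] rpy [ 3.1416e+00 -1.0000e-04 -3.1024e+00] F [ 0.2  0.3 -0. ] M [-0.03 -0.01  0.01] gap -0.0 gf 0.0 j [-0.57  0.46 -0.43  0.68 -0.   -0.61]
```

```bash
python3 -c "
from plan import *
a=cams.capture('wrist'); b=cams.capture('scene'); c=cams.capture('top')
save(np.vstack([np.hstack([a[:,160:560],cv2.resize(b[130:260,100:280],(400,289))[:400].copy() if False else cv2.resize(b[130:263,100:280],(400,400))]),]),'g4.png')
print(proj('scene',[[.4558,-.2938,.023]]),proj('wrist',[[.4558,-.2938,.023],[.5657,-.2898,.021]]))
"
```

```text
[[172.9161345  187.28145368]] [[260.75131242 316.93125204]
 [401.93144242 316.66254898]]
```

View pics/g4.png

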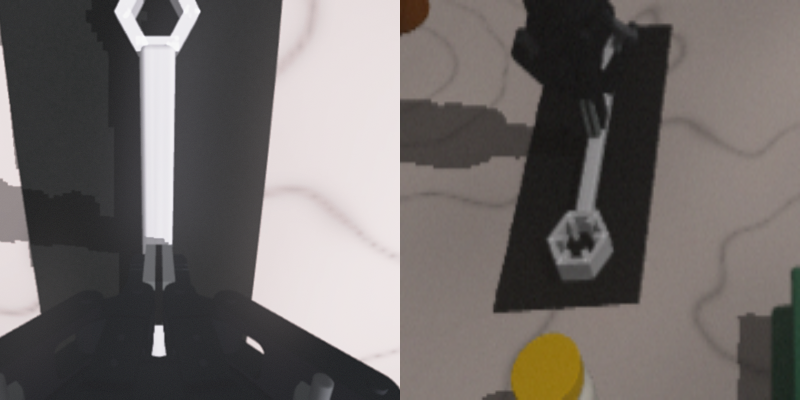

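```bash
python3 -c "
from plan import *
o,p,R=cur()
for zz in [0,-.01,-.019,-.03,-.045]:
  print(zz,[np.round(proj('wrist',p+R.apply([x,y,zz]))[0]).tolist() for x in (.011,-.011) for y in (-.008,.008)])
im=cv2.imread('pics/g4.png')
for r in [200,235,243,246,250,260,270,280,288,295,310,330,350]: print(r,[int(v) for v in im[r,125:200:3].mean(1)])
"
```

```text
0 [[225.0, 305.0], [225.0, 332.0], [258.0, 305.0], [258.0, 331.0]]
-0.01 [[232.0, 304.0], [232.0, 333.0], [267.0, 304.0], [267.0, 332.0]]
-0.019 [[239.0, 303.0], [239.0, 333.0], [275.0, 304.0], [275.0, 333.0]]
-0.03 [[249.0, 302.0], [249.0, 334.0], [287.0, 303.0], [287.0, 334.0]]
-0.045 [[264.0, 300.0], [264.0, 336.0], [305.0, 301.0], [305.0, 335.0]]
200 [55, 58, 59, 60, 61, 63, 151, 217, 230, 233, 230, 234, 235, 232, 233, 239, 129, 72, 72, 72, 70, 70, 69, 69, 68]
235 [52, 51, 54, 53, 55, 57, 134, 211, 231, 231, 230, 235, 235, 233, 234, 240, 85, 67, 65, 67, 68, 66, 65, 64, 65]
243 [49, 51, 54, 52, 54, 55, 129, 144, 147, 149, 145, 147, 147, 145, 147, 238, 71, 66, 65, 64, 64, 63, 63, 64, 63]
246 [50, 50, 51, 53, 52, 53, 127, 114, 108, 108, 89, 54, 68, 109, 109, 107, 70, 63, 64, 64, 63, 61, 66, 61, 62]
250 [48, 50, 50, 51, 51, 52, 126, 112, 108, 107, 89, 56, 69, 108, 109, 108, 66, 62, 63, 61, 63, 63, 62, 62, 62]
260 [46, 47, 47, 52, 52, 52, 56, 107, 108, 107, 77, 50, 60, 108, 107, 106, 77, 55, 53, 51, 54, 61, 60, 59, 58]
270 [45, 46, 49, 49, 50, 51, 76, 107, 106, 106, 68, 47, 53, 107, 106, 105, 98, 51, 53, 54, 54, 56, 59, 59, 57]
280 [43, 47, 47, 46, 47, 48, 99, 106, 105, 106, 62, 46, 48, 107, 106, 108, 105, 51, 47, 50, 49, 47, 57, 56, 57]
288 [43, 43, 46, 45, 45, 45, 47, 46, 47, 62, 70, 49, 50, 91, 46, 47, 47, 47, 49, 46, 47, 47, 49, 50, 58]
295 [43, 44, 43, 48, 47, 44, 44, 44, 46, 46, 50, 48, 49, 46, 46, 46, 47, 46, 48, 46, 45, 48, 47, 48, 45]
310 [44, 44, 45, 43, 44, 43, 45, 44, 45, 45, 44, 46, 46, 46, 44, 44, 45, 45, 45, 46, 46, 44, 44, 46, 45]
330 [43, 44, 44, 42, 44, 46, 44, 42, 45, 42, 226, 235, 235, 51, 46, 45, 44, 45, 42, 46, 44, 45, 45, 45, 45]
350 [44, 43, 43, 41, 45, 42, 46, 43, 45, 141, 231, 234, 232, 218, 42, 44, 48, 44, 43, 45, 44, 45, 45, 43, 43]
```

Request:
carry_out(
  motion=[
    [0,0,0,0,0,0,1],
    [0,0,0,0,0,0,1],
    [0,0,0,0,0,0,1],
    [0,0,0,0,0,0,1],
    [0,0,0,0,0,0,1],
  ],
)

```text
time: 8.55
eef_pos: [0.4537, -0.2932, 0.0041]
orientation: [-3.142, 0.0, -3.102]
force: [-0.8, -0.0, 0.7]
finger_gap: 0.0722
gripper_force: 0.0
```

Request:
carry_out(
  motion=[
    [0,0,0.1,0,0,0,1],
    [0,0,0.15,0,0,0,1],
    [0,0,0.1,0,0,0,1],
    [0,0,0.05,0,0,0,1],
    [0,0,0,0,0,0,1],
  ],
)

```text
time: 9.05
eef_pos: [0.4534, -0.293, -0.0083]
orientation: [3.141, -0.001, -3.102]
force: [-0.4, -0.2, 0.5]
finger_gap: 0.0851
gripper_force: 0.0
```

Request:
carry_out(
  motion=[
    [0,0,0,0,0,0,0.3],
    [0,0,0,0,0,0,0.3],
    [0,0,0,0,0,0,0.3],
    [0,0,0,0,0,0,0.3],
    [0,0,0,0,0,0,0.3],
  ],
)

```text
time: 9.55
eef_pos: [0.4538, -0.2933, -0.0078]
orientation: [-3.141, 0.0, -3.102]
force: [-0.1, -0.4, 0.2]
finger_gap: 0.0256
gripper_force: 0.0
```

Request:
carry_out(
  motion=[
    [0,0,0,0,0,0,0],
    [0,0,0,0,0,0,0],
    [0,0,0,0,0,0,0],
    [0,0,0,0,0,0,0],
    [0,0,0,0,0,0,0],
  ],
)

```text
time: 10.05
eef_pos: [0.4539, -0.2935, -0.0075]
orientation: [-3.141, 0.0, -3.103]
force: [-1.0, -1.5, 5.5]
finger_gap: 0.0142
gripper_force: 59.8
```

```bash
python3 -c "
from plan import *
st()"
```

```text
t 10.05 p [ 0.4539 -0.2935 -0.0075] rpy [-3.1409e+00  3.0000e-04 -3.1025e+00] F [-1.  -1.5  5.5] M [-0.07  0.26 -0.02] gap 0.0142 gf 59.8 j [-0.57  0.47 -0.45  0.65 -0.   -0.61]
```

Request:
carry_out(
  motion=[
    [0,0,0,0,0,0,0.35],
    [0,0,0,0,0,0,0.35],
    [0,0,0,0,0,0,0.35],
    [0,0,0.1,0,0,0,0.35],
    [0,0,0.1,0,0,0,0.35],
  ],
)

```text
time: 10.55
eef_pos: [0.4537, -0.2932, -0.0142]
orientation: [3.142, -0.0, -3.102]
force: [-0.3, 0.2, 0.5]
finger_gap: 0.03
gripper_force: 0.0
```

Request:
carry_out(
  motion=[
    [0,0,0.05,0,0,0,0],
    [0,0,0,0,0,0,0],
    [0,0,0,0,0,0,0],
    [0,0,0,0,0,0,0],
    [0,0,0,0,0,0,0],
  ],
)

```text
time: 11.05
eef_pos: [0.4534, -0.2931, -0.0157]
orientation: [3.141, -0.001, -3.103]
force: [-0.3, -1.3, -3.5]
finger_gap: 0.0145
gripper_force: 58.6
```

```bash
python3 -c "
from plan import *
st()"
```

```text
t 11.05 p [ 0.4534 -0.2931 -0.0157] rpy [ 3.1413e+00 -6.0000e-04 -3.1025e+00] F [-0.3 -1.3 -3.5] M [-0.22  0.01 -0.04] gap 0.0145 gf 58.6 j [-0.57  0.48 -0.45  0.63 -0.   -0.61]
```

```bash
cat > f.py <<'E'
from plan import *
o,p,R=cur(); c=cams.get_calibration('wrist'); im=cams.capture('wrist'); save(im,'w5.png')
g=im.mean(2)
def edges(r):
    m=g[r,230:420]>150; k=np.nonzero(m)[0]; 
    if len(k)==0: return None
    # subpixel at 150
    a,b=k[0]+230,k[-1]+230
    a=a-(g[r,a]-150)/(g[r,a]-g[r,a-1]); b=b+(g[r,b]-150)/(g[r,b]-g[r,b+1]); return a,b
for r in [0,2,4,6,8,10,12,14,16,20,70,90,110,130,150,170,190,210,225]:
    e=edges(r)
    if e is None: continue
    w=R.inv().apply(ray('wrist',[[r,e[0]],[r,e[1]]],.021 if r<50 else .023,c)-p)*1e3
    print(r,np.round(e,1),'tool mm',np.round(w[:,:2],1).tolist(),'mid y',np.round(w[:,1].mean(),2))
E
python3 f.py
```

```text
0 [270.5 367.7] tool mm [[116.7, -17.8], [116.7, 18.4]] mid y 0.31
2 [271.5 366.8] tool mm [[116.0, -17.4], [116.1, 18.1]] mid y 0.31
4 [272.5 365.8] tool mm [[115.3, -17.1], [115.4, 17.7]] mid y 0.32
6 [273.5 364.7] tool mm [[114.7, -16.7], [114.7, 17.3]] mid y 0.31
8 [274.6 363.7] tool mm [[114.0, -16.4], [114.0, 17.0]] mid y 0.31
10 [275.7 362.7] tool mm [[113.3, -16.0], [113.3, 16.7]] mid y 0.35
12 [276.8 361.6] tool mm [[112.6, -15.6], [112.6, 16.3]] mid y 0.36
14 [278.  360.4] tool mm [[111.9, -15.1], [112.0, 15.8]] mid y 0.34
16 [279.  359.4] tool mm [[111.2, -14.8], [111.3, 15.5]] mid y 0.34
20 [281.1 357.3] tool mm [[109.9, -14.0], [109.9, 14.7]] mid y 0.34
70 [300.6 339.6] tool mm [[91.8, -6.8], [91.9, 8.2]] mid y 0.71
90 [300.9 339. ] tool mm [[84.5, -6.8], [84.5, 8.1]] mid y 0.66
110 [301.2 338.7] tool mm [[76.9, -6.8], [76.9, 8.2]] mid y 0.68
130 [301.4 338.4] tool mm [[69.0, -6.9], [69.0, 8.2]] mid y 0.67
150 [301.6 337.9] tool mm [[60.9, -6.9], [60.9, 8.1]] mid y 0.64
170 [302.  337.5] tool mm [[52.4, -6.8], [52.4, 8.1]] mid y 0.65
190 [302.2 337.1] tool mm [[43.6, -6.9], [43.6, 8.2]] mid y 0.62
210 [302.6 336.8] tool mm [[34.4, -6.9], [34.5, 8.2]] mid y 0.66
225 [302.8 336.4] tool mm [[27.3, -6.9], [27.3, 8.2]] mid y 0.64
```

```bash
cat > g.py <<'E'
from plan import *
from d2 import ortho
c=cams.get_calibration('top'); im=cams.capture('top'); im0=cv2.cvtColor(cv2.imread('pics/top0.png'),cv2.COLOR_BGR2RGB)
for nm,x0,y0,h in [('large',.566,-.289,.05),('small',.338,-.297,.03)]:
    a=ortho(im0,c,x0,y0,h,.021,int(h*4000)).mean(2).astype(np.float32); b=ortho(im,c,x0,y0,h,.021,int(h*4000)).mean(2).astype(np.float32)
    s,resp=cv2.phaseCorrelate(a,b,cv2.createHanningWindow(a.shape[::-1],cv2.CV_32F)); print(nm,'shift mm +Y',-s[0]/2,'+X',-s[1]/2,resp)
    for q in (a,b):
        m=(q>150); ij=np.argwhere(m); n=q.shape[0]
        print('  centroid',x0+h-ij[:,0].mean()*2*h/n, y0+h-ij[:,1].mean()*2*h/n, 'x range',x0+h-ij[:,0].min()*2*h/n,x0+h-ij[:,0].max()*2*h/n,'y',y0+h-ij[:,1].min()*2*h/n,y0+h-ij[:,1].max()*2*h/n)
E
python3 g.py
```

```text
large shift mm +Y 0.02825454860540333 +X 0.26715190579927395 0.4717988352775574
  centroid 0.5638231707317073 -0.28058841463414635 x range 0.582 0.5495 y -0.2685 -0.2995
  centroid 0.5643446969696969 -0.2872007575757576 x range 0.582 0.55 y -0.2685 -0.3155
small shift mm +Y 0.07280512308372877 +X 0.05910243302064799 0.47885160048802694
  centroid 0.3433576642335766 -0.2886386861313869 x range 0.3505 0.3355 y -0.28400000000000003 -0.304
  centroid 0.34376910828025475 -0.29923726114649685 x range 0.35 0.3305 y -0.28400000000000003 -0.312
```

Request:
carry_out(
  motion=[
    [0,0,0,0,0,0,0.4],
    [0,0,0,0,0,0,0.4],
    [0,0,0,0,0,0,0.4],
    [0,0,-0.5,0,0,0,0.4],
    [0,0,-1,0,0,0,0.6],
  ],
)

```text
time: 11.65
eef_pos: [0.4519, -0.2919, 0.0283]
orientation: [3.139, -0.004, -3.102]
force: [-0.7, -0.3, -0.2]
finger_gap: 0.0476
gripper_force: 0.0
```

Request:
carry_out(
  motion=[
    [-1,0,-1,0,0,0,1],
    [-1,0,-0.7,0,0,0,1],
    [-1,0,-0.15,0,0,0,1],
    [-1,0,0,0,0,0,1],
    [-0.8,0,0,0,0,0,1],
  ],
)

```text
time: 12.15
eef_pos: [0.5999, -0.2876, 0.0861]
orientation: [-3.141, 0.002, -3.102]
force: [0.1, 0.4, -0.7]
finger_gap: 0.0852
gripper_force: 0.0
```

Request:
carry_out(
  motion=[
    [-0.5,0,0,0,0,0,1],
    [-0.1,0,0,0,0,0,1],
    [0,0,0,0,0,0,1],
    [0,0,0,0,0,0,1],
    [0,0,0,0,0,0,1],
  ],
)

```text
time: 12.65
eef_pos: [0.6145, -0.2869, 0.0852]
orientation: [3.141, -0.001, -3.103]
force: [0.8, 0.6, -0.0]
finger_gap: 0.0855
gripper_force: 0.0
```

```bash
cat > ring.py <<'E'
from plan import *
from d2 import ortho
from scipy.optimize import minimize
st(); o,p,R=cur(); c=cams.get_calibration('wrist'); im=cams.capture('wrist'); save(im,'w6.png'); st()
# fit ring top annulus template to brightness in ortho plane
n=480; h=.04; x0,y0=.5657,-.2898
a=cv2.GaussianBlur(ortho(im,c,x0,y0,h,.021,n).mean(2).astype(np.float32),(0,0),2)
# evaluate template: hex outer (apothem .0265) minus inside r .0205, plus lugs
th=np.linspace(0,2*np.pi,721)[:-1]
def hexr(ang): return .0265/np.cos((ang+np.pi/6)%(np.pi/3)-np.pi/6)
def samp(x,y): return cv2.remap(a,((y0+h-y)/(2*h)*(n-1)).astype(np.float32)[None],((x0+h-x)/(2*h)*(n-1)).astype(np.float32)[None],cv2.INTER_LINEAR)[0]
def cost(q):
    x,y,yaw=q[0]/1e3+x0,q[1]/1e3+y0,q[2]; r=hexr(th)
    f=lambda rr: samp(x+rr*np.cos(th+yaw),y+rr*np.sin(th+yaw))
    k=np.abs((th+np.pi)%(2*np.pi)-np.pi)>.35   # skip shank
    return -(np.clip(f(r-.0015),60,200)-np.clip(f(r+.0015),60,200))[k].mean()
best=min((minimize(cost,[dx,dy,np.radians(182.1)],method='Nelder-Mead',options=dict(initial_simplex=[[dx,dy,3.18],[dx+2,dy,3.18],[dx,dy+2,3.18],[dx,dy,3.22]])) for dx in(-2,0,2) for dy in(-2,0,2)),key=lambda s:s.fun)
print('ring',x0+best.x[0]/1e3,y0+best.x[1]/1e3,'yaw',np.degrees(best.x[2]),best.fun)
E
python3 ring.py
```

```text
t 12.65 p [ 0.6145 -0.2869  0.0852] rpy [ 3.1413e+00 -8.0000e-04 -3.1030e+00] F [ 0.8  0.6 -0. ] M [-0.01  0.02 -0.05] gap 0.0855 gf 0.0 j [-0.44  0.59  0.06  1.04 -0.   -0.48]
t 12.7 p [ 0.6147 -0.287   0.0853] rpy [ 3.1414e+00 -5.0000e-04 -3.1030e+00] F [-0.1 -0.1 -0.2] M [-0.    0.01  0.  ] gap 0.0856 gf 0.0 j [-0.44  0.59  0.06  1.04 -0.   -0.48]
ring 0.5659903767917628 -0.2885031962780194 yaw 182.1224645587865 -128.8603515625
```

Request:
carry_out(
  motion=[
    [0,1,-0.57,0,0,0,1],
    [-0.4,1,0,0,0,0,1],
    [-0.4,1,0,0,0,0,1],
    [-0.4,1,0,0,0,0,1],
    [-0.4,1,0,0,0,0,1],
  ],
)

```text
time: 13.2
eef_pos: [0.6574, -0.1343, 0.1026]
orientation: [-3.142, 0.0, -3.103]
force: [-0.1, 0.1, -0.9]
finger_gap: 0.0854
gripper_force: 0.0
```

Request:
carry_out(
  motion=[
    [-0.5,1,0,0,0,0,1],
    [-0.5,1,0,0,0,0,1],
    [-0.5,1,0,0,0,0,1],
    [-0.4,0.9,0,0,0,0,1],
    [-0.28,0.29,0,0,0,0,1],
  ],
)

```text
time: 13.7
eef_pos: [0.7183, -0.0042, 0.1023]
orientation: [3.141, 0.0, -3.1]
force: [-0.3, -0.2, 0.7]
finger_gap: 0.0852
gripper_force: 0.0
```

Request:
carry_out(
  motion=[
    [0,0,0,0,0,0,1],
    [0,0,0,0,0,0,1],
    [0,0,0,0,0,0,1],
    [0,0,0,0,0,0,1],
    [0,0,0,0,0,0,1],
  ],
)

```text
time: 14.2
eef_pos: [0.7178, -0.0081, 0.1024]
orientation: [-3.141, -0.0, -3.104]
force: [-0.6, -0.3, 0.6]
finger_gap: 0.0853
gripper_force: 0.0
```

```bash
cat > nut.py <<'E'
from plan import *
from d2 import ortho
from scipy.optimize import minimize
st(); o,p,R=cur(); c=cams.get_calibration('wrist'); im=cams.capture('wrist'); save(im,'w7.png'); st()
n=560; h=.04; x0,y0=.6684,-.0071
a=ortho(im,c,x0,y0,h,.038,n)
# flange circle fit in z=.018 plane: outer edge, green vs grey -> saturation
b=ortho(im,c,x0,y0,h,.018,n); hsv=cv2.cvtColor(b,cv2.COLOR_RGB2HSV); s=cv2.GaussianBlur(hsv[...,1].astype(np.float32),(0,0),2)
th=np.linspace(0,2*np.pi,361)[:-1]
def samp(g,x,y): return cv2.remap(g,((y0+h-y)/(2*h)*(n-1)).astype(np.float32)[None],((x0+h-x)/(2*h)*(n-1)).astype(np.float32)[None],cv2.INTER_LINEAR)[0]
f=lambda q:-(samp(s,x0+q[0]/1e3+(q[2]+1.5)/1e3*np.cos(th),y0+q[1]/1e3+(q[2]+1.5)/1e3*np.sin(th))-samp(s,x0+q[0]/1e3+(q[2]-1.5)/1e3*np.cos(th),y0+q[1]/1e3+(q[2]-1.5)/1e3*np.sin(th))).mean()
r=minimize(f,[0,0,24],method='Nelder-Mead',options=dict(initial_simplex=[[0,0,24],[2,0,24],[0,2,24],[0,0,25]])); print('flange',x0+r.x[0]/1e3,y0+r.x[1]/1e3,'r',r.x[2],r.fun)
for v in range(70,560,70): a[v,::8]=[255,0,0]; a[::8,v]=[255,0,0]
save(a,'nut7.png')
E
python3 nut.py
```

```text
t 14.2 p [ 0.7178 -0.0081  0.1024] rpy [-3.1415e+00 -1.0000e-04 -3.1038e+00] F [-0.6 -0.3  0.6] M [-0.03 -0.02  0.04] gap 0.0853 gf 0.0 j [-0.01  0.65  0.22  1.14 -0.   -0.05]
t 14.25 p [ 0.7179 -0.0079  0.1023] rpy [-3.1415e+00 -1.0000e-04 -3.1036e+00] F [ 0.7  0.3 -0.5] M [0.01 0.02 0.01] gap 0.0851 gf 0.0 j [-0.01  0.65  0.22  1.14 -0.   -0.05]
flange 0.6684966750979401 -0.0075340150288376985 r 23.99660435596472 -64.6422119140625
```

View pics/nut7.png

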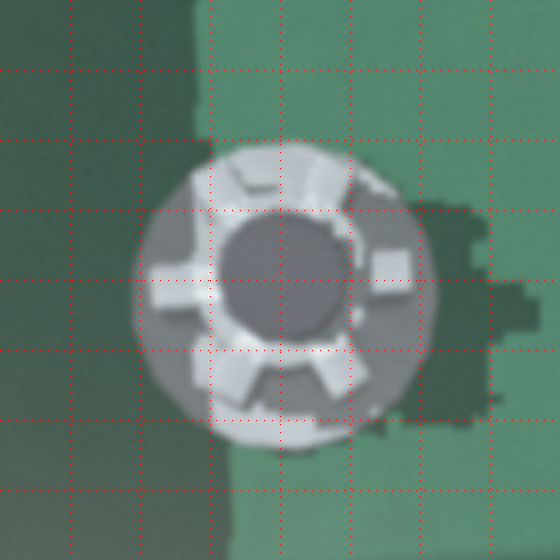

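Request:
carry_out(
  motion=[
    [0.26,0.96,0,0,0,0,1],
    [0,0,0,0,0,-0.14,1],
    [0,0,0,0,0,-0.14,1],
    [0,0,0,0,0,-0.14,1],
    [0,0,0,0,0,-0.145,1],
  ],
)

```text
time: 14.75
eef_pos: [0.7091, 0.0213, 0.1023]
orientation: [-3.142, 0.0, -2.532]
force: [0.4, -0.3, -0.2]
finger_gap: 0.0855
gripper_force: 0.0
```

Request:
carry_out(
  motion=[
    [0,0,0,0,0,0,1],
    [0,0,0,0,0,0,1],
    [0,0,0,0,0,0,1],
    [0,0,0,0,0,0,1],
    [0,0,0,0,0,0,1],
  ],
)

```text
time: 15.25
eef_pos: [0.7092, 0.0215, 0.1022]
orientation: [3.142, -0.0, -2.538]
force: [0.1, 0.0, -0.0]
finger_gap: 0.0855
gripper_force: 0.0
```

```bash
sed -i "s/w7.png/w8.png/;s/nut7/nut8/" nut.py; python3 nut.py
```

```text
t 15.25 p [0.7092 0.0215 0.1022] rpy [ 3.1416 -0.     -2.5382] F [ 0.1  0.  -0. ] M [-0.02 -0.03  0.05] gap 0.0855 gf 0.0 j [ 0.03  0.63  0.19  1.12 -0.   -0.57]
t 15.3 p [0.7092 0.0215 0.1022] rpy [-3.1416  0.     -2.5379] F [0.4 0.2 0.1] M [-0.01 -0.02 -0.01] gap 0.0856 gf 0.0 j [ 0.03  0.63  0.19  1.12 -0.   -0.57]
flange 0.668535812734699 -0.00754706879980506 r 24.010537786134606 -65.29761505126953
```

Request:
carry_out(
  motion=[
    [0,0,0,0,0,0.14,1],
    [0,0,0,0,0,0.14,1],
    [0,0,0,0,0,0.14,1],
    [0,0,0,0,0,0.144,1],
    [0.9,-1,0,0,0,0,1],
  ],
)

```text
time: 15.8
eef_pos: [0.6864, -0.0066, 0.1018]
orientation: [3.14, 0.004, -3.1]
force: [0.2, -1.4, 0.4]
finger_gap: 0.0856
gripper_force: 0.0
```

Request:
carry_out(
  motion=[
    [0.9,-1,0,0,0,0,1],
    [0.9,-1,0,0,0,0,1],
    [0.9,-1,0,0,0,0,1],
    [0.9,-1,0,0,0,0,1],
    [0.9,-1,0,0,0,0,1],
  ],
)

```text
time: 16.3
eef_pos: [0.5535, -0.1659, 0.1024]
orientation: [-3.141, 0.001, -3.102]
force: [0.2, 0.2, -0.9]
finger_gap: 0.0851
gripper_force: 0.0
```

Request:
carry_out(
  motion=[
    [0.9,-1,0,0,0,0,1],
    [0.9,-1,0.4,0,0,0,1],
    [0.9,-1,0.7,0,0,0,1],
    [0.8,-1,0.7,0,0,0,0.8],
    [0,0,0.4,0,0,0,0.5],
  ],
)

```text
time: 16.8
eef_pos: [0.4509, -0.2915, 0.035]
orientation: [-3.141, -0.003, -3.108]
force: [0.2, 0.3, 0.2]
finger_gap: 0.0589
gripper_force: 0.0
```

Request:
carry_out(
  motion=[
    [0,0,0,0,0,0,0.5],
    [0,0,0,0,0,0,0.5],
    [0,0,0,0,0,0,0.5],
    [0,0,0,0,0,0,0.5],
    [0,0,0,0,0,0,0.5],
  ],
)

```text
time: 17.3
eef_pos: [0.4555, -0.2886, 0.0369]
orientation: [-3.141, 0.001, -3.1]
force: [0.3, 1.2, -0.8]
finger_gap: 0.0427
gripper_force: 0.0
```

```bash
python3 -c "
from plan import *
st(); print(delta([.4535,-.2931,-.0155],-3.1025))"
```

```text
t 17.3 p [ 0.4555 -0.2886  0.0369] rpy [-3.1408e+00  1.2000e-03 -3.1000e+00] F [ 0.3  1.2 -0.8] M [0.01 0.01 0.04] gap 0.0427 gf 0.0 j [-0.56  0.42 -0.4   0.76  0.   -0.61]
(array([ 0.08, -0.15,  1.75]), array([-0.001,  0.001,  0.003]))
```

Request:
carry_out(
  motion=[
    [0.08,-0.15,0.2,0,0,0.003,0.5],
    [0,0,0.5,0,0,0,0.5],
    [0,0,0.5,0,0,0,0.5],
    [0,0,0.4,0,0,0,0.5],
    [0,0,0.14,0,0,0,0.5],
  ],
)

```text
time: 17.8
eef_pos: [0.4512, -0.293, -0.0175]
orientation: [3.14, -0.002, -3.104]
force: [-1.0, -0.1, -0.9]
finger_gap: 0.0424
gripper_force: 0.0
```

Request:
carry_out(
  motion=[
    [0,0,0,0,0,0,0.3],
    [0,0,0,0,0,0,0],
    [0,0,0,0,0,0,0],
    [0,0,0,0,0,0,0],
    [0,0,0,0,0,0,0],
  ],
)

```text
time: 18.3
eef_pos: [0.4525, -0.2937, -0.0156]
orientation: [-3.141, 0.001, -3.104]
force: [-0.3, 0.8, -0.8]
finger_gap: 0.0148
gripper_force: 61.2
```

```bash
python3 -c "
from plan import *
st()"; python3 f.py | sed -n '1p;10p;12p;18p'
```

```text
t 18.3 p [ 0.4525 -0.2937 -0.0156] rpy [-3.1412e+00  6.0000e-04 -3.1043e+00] F [-0.3  0.8 -0.8] M [0.06 0.01 0.06] gap 0.0148 gf 61.2 j [-0.58  0.48 -0.46  0.63  0.   -0.61]
0 [268.  368.4] tool mm [[116.7, -18.7], [116.7, 18.6]] mid y -0.03
20 [278.7 357.8] tool mm [[109.8, -14.9], [109.8, 14.9]] mid y -0.01
90 [300.3 338.6] tool mm [[84.5, -7.0], [84.5, 8.0]] mid y 0.5
210 [302.4 336.5] tool mm [[34.4, -6.9], [34.4, 8.1]] mid y 0.57
```

Request:
carry_out(
  motion=[
    [0,0,-0.2,0,0,0,0],
    [0,0,-0.5,0,0,0,0],
    [0,0,-0.8,0,0,0,0],
    [0,0,-0.7,0,0,-0.05,0],
    [0,0,-0.4,0,0,-0.1,0],
  ],
)

```text
time: 18.85
eef_pos: [0.4524, -0.2937, 0.0634]
orientation: [-3.141, 0.0, -2.951]
force: [0.6, -0.1, -5.7]
finger_gap: 0.0149
gripper_force: 60.5
```

Request:
carry_out(
  motion=[
    [0,0,0,0,0,-0.12,0],
    [0,0,0,0,0,-0.12,0],
    [0,0,0,0,0,-0.12,0],
    [0,0,0,0,0,-0.056,0],
    [-0.5,0.25,0,0,0,0,0],
  ],
)

```text
time: 19.35
eef_pos: [0.4589, -0.2797, 0.0616]
orientation: [3.141, -0.002, -2.54]
force: [0.4, 0.3, -5.0]
finger_gap: 0.0145
gripper_force: 60.5
```

Request:
carry_out(
  motion=[
    [-0.9,0.45,0,0,0,0,0],
    [-0.9,0.45,0,0,0,0,0],
    [-0.9,0.45,0,0,0,0,0],
    [-0.9,0.45,0,0,0,0,0],
    [-0.9,0.45,0,0,0,0,0],
  ],
)

```text
time: 19.85
eef_pos: [0.5327, -0.1455, 0.0616]
orientation: [3.14, -0.001, -2.539]
force: [-0.2, -0.6, -5.1]
finger_gap: 0.0145
gripper_force: 60.5
```

Request:
carry_out(
  motion=[
    [-0.9,0.45,0,0,0,0,0],
    [-0.8,0.4,0,0,0,0,0],
    [-0.5,0.25,0,0,0,0,0],
    [-0.2,0.1,0,0,0,0,0],
    [0,0,0,0,0,0,0],
  ],
)

```text
time: 20.35
eef_pos: [0.5719, -0.076, 0.0617]
orientation: [3.141, -0.001, -2.537]
force: [0.3, -0.3, -5.1]
finger_gap: 0.0147
gripper_force: 60.5
```

```bash
python3 -c "
from plan import *
st(); print(delta([.5751,-.0719,.034],np.radians(-145.4)))"; python3 f.py | sed -n '1p;10p;12p;18p'
```

```text
t 20.35 p [ 0.5719 -0.076   0.0617] rpy [ 3.1415e+00 -1.0000e-03 -2.5375e+00] F [ 0.3 -0.3 -5.1] M [-0.06  0.06 -0.03] gap 0.0147 gf 60.5 j [-0.13  0.45 -0.26  0.86 -0.   -0.74]
(array([-0.17,  0.05,  0.92]), array([ 0.   , -0.001,  0.   ]))
0 [235.7 575. ] tool mm [[139.6, -49.7], [144.2, 159.7]] mid y 54.99
20 [237.4   inf] tool mm [[128.5, -49.4], [nan, nan]] mid y nan
90 [243.5 571. ] tool mm [[87.6, -47.7], [90.3, 166.7]] mid y 59.48
210 [249.3 350. ] tool mm [[6.3, -49.5], [6.4, 22.7]] mid y -13.42f.py:9: RuntimeWarning: divide by zero encountered in scalar divide
  a=a-(g[r,a]-150)/(g[r,a]-g[r,a-1]); b=b+(g[r,b]-150)/(g[r,b]-g[r,b+1]); return a,b
```

Request:
carry_out(
  motion=[
    [-0.17,0.05,0.3,0,0,0,0],
    [0,0,0.5,0,0,0,0],
    [0,0,0.3,0,0,0,0],
    [0,0,0.1,0,0,0,0],
    [0,0,0,0,0,0,0],
  ],
)

```text
time: 20.9
eef_pos: [0.5745, -0.0724, 0.0252]
orientation: [3.14, -0.001, -2.539]
force: [0.3, 0.4, -4.8]
finger_gap: 0.0145
gripper_force: 60.4
```

Request:
carry_out(
  motion=[
    [0,0,0,0,0,0,0],
    [0,0,0.1,0,0,0,0],
    [0,0,0.1,0,0,0,0],
    [0,0,0.1,0,0,0,0],
    [0,0,0,0,0,0,0],
  ],
)

```text
time: 21.4
eef_pos: [0.575, -0.072, 0.0165]
orientation: [3.141, -0.001, -2.538]
force: [0.2, 0.2, -5.8]
finger_gap: 0.0148
gripper_force: 60.4
```

```bash
python3 -c "
from plan import *
st(); print(delta([.5751,-.0719,-.0006],np.radians(-145.4)))"
```

```text
t 21.4 p [ 0.575  -0.072   0.0165] rpy [ 3.1410e+00 -7.0000e-04 -2.5384e+00] F [ 0.2  0.2 -5.8] M [-0.08  0.07  0.01] gap 0.0148 gf 60.4 j [-0.12  0.5  -0.32  0.76 -0.   -0.73]
(array([-0.01, -0.  ,  0.57]), array([ 0.001, -0.001, -0.001]))
```

Request:
carry_out(
  motion=[
    [0,0,0.15,0,0,0,0],
    [0,0,0.15,0,0,0,0],
    [0,0,0.1,0,0,0,0],
    [0,0,0.05,0,0,0,0],
    [0,0,0,0,0,0,0],
  ],
)

```text
time: 21.9
eef_pos: [0.5751, -0.072, 0.0031]
orientation: [3.141, -0.001, -2.538]
force: [0.6, 0.3, -5.2]
finger_gap: 0.0143
gripper_force: 60.5
```

Request:
carry_out(
  motion=[
    [0,0,0.05,0,0,0,0],
    [0,0,0.03,0,0,0,0],
    [0,0,0,0,0,0,0],
    [0,0,0,0,0,0,0],
    [0,0,0,0,0,0,0],
  ],
)

```text
time: 22.4
eef_pos: [0.5756, -0.0721, 0.0012]
orientation: [-3.141, 0.0, -2.538]
force: [-0.3, 0.0, -6.0]
finger_gap: 0.0142
gripper_force: 60.5
```

```bash
python3 -c "
from plan import *
st()"
```

```text
t 22.4 p [ 0.5756 -0.0721  0.0012] rpy [-3.1414e+00  2.0000e-04 -2.5384e+00] F [-0.3  0.  -6. ] M [-0.1   0.08  0.01] gap 0.0142 gf 60.5 j [-0.12  0.51 -0.33  0.72  0.   -0.73]
```

Request:
carry_out(
  motion=[
    [-0.003,0.151,0,0,0,0.04,0],
    [-0.005,0.189,0,0,0,0.05,0],
    [-0.007,0.227,0,0,0,0.06,0],
    [-0.009,0.265,0,0,0,0.07,0],
    [-0.012,0.302,0,0,0,0.08,0],
  ],
)

```text
time: 22.9
eef_pos: [0.5605, -0.042, 0.0012]
orientation: [-3.14, -0.0, -2.841]
force: [-0.6, -1.9, -5.4]
finger_gap: 0.0146
gripper_force: 60.5
```

```bash
cat > arc.py <<'E'
from plan import *
N=np.array([.6685,-.0075]); r=.1135
st(); o,p,R=cur(); psi=o['orientation'][2]; phi=psi+np.pi; phi=(phi+np.pi)%(2*np.pi)-np.pi
rc=p[:2]+r*np.array([np.cos(phi),np.sin(phi)])-N
print('rel deg',np.degrees(phi)-3.7,'ring off mm',np.round(rc*1e3,2),'in tool',np.round(R.inv().apply([*rc,0])*1e3,2))
F=np.array(o['force']);M=np.array(o['torque']); f=R.inv().apply(F); print('tool F',np.round(f,1),'torque about nut (cw+) est',round(-(M[2]+np.cross(p[:2]-N,F[:2])),2), 'tangential only',round(float(-f[1]*r),2))
E
python3 arc.py
```

```text
t 22.9 p [ 0.5605 -0.042   0.0012] rpy [-3.1403e+00 -4.0000e-04 -2.8411e+00] F [-0.6 -1.9 -5.4] M [-0.29  0.    0.35] gap 0.0146 gf 60.5 j [-0.07  0.49 -0.38  0.7  -0.   -0.37]
rel deg 13.51596012610737 ring off mm [ 0.37 -0.93] in tool [-0.08 -0.99  0.  ]
tool F [ 1.1 -1.6  5.4] torque about nut (cw+) est -0.53 tangential only 0.18arc.py:6: DeprecationWarning: Arrays of 2-dimensional vectors are deprecated. Use arrays of 3-dimensional vectors instead. (deprecated in NumPy 2.0)
  F=np.array(o['force']);M=np.array(o['torque']); f=R.inv().apply(F); print('tool F',np.round(f,1),'torque about nut (cw+) est',round(-(M[2]+np.cross(p[:2]-N,F[:2])),2), 'tangential only',round(float(-f[1]*r),2))
```

Request:
carry_out(
  motion=[
    [-0.015,0.34,0,0,0,0.09,0],
    [-0.015,0.34,0,0,0,0.09,0],
    [-0.015,0.34,0,0,0,0.09,0],
    [-0.015,0.34,0,0,0,0.09,0],
    [-0.015,0.34,0,0,0,0.09,0],
  ],
)

```text
time: 23.4
eef_pos: [0.5562, 0.0086, 0.0012]
orientation: [-3.14, -0.0, 2.992]
force: [-0.3, -3.2, -4.8]
finger_gap: 0.0145
gripper_force: 60.5
```

Request:
carry_out(
  motion=[
    [-0.015,0.34,0,0,0,0.09,0],
    [-0.015,0.34,0,0,0,0.09,0],
    [-0.012,0.302,0,0,0,0.08,0],
    [-0.007,0.227,0,0,0,0.06,0],
    [-0.003,0.151,0,0,0,0.04,0],
  ],
)

```text
time: 23.9
eef_pos: [0.5691, 0.0471, 0.001]
orientation: [-3.14, -0.0, 2.633]
force: [-1.7, -2.0, -4.7]
finger_gap: 0.0149
gripper_force: 60.6
```

```bash
sed -i 's/np.cross(p\[:2\]-N,F\[:2\])/(p[0]-N[0])*F[1]-(p[1]-N[1])*F[0]/;s/round(-(M\[2\]+/round((M[2]+/' arc.py; python3 arc.py
```

```text
t 23.9 p [0.5691 0.0471 0.001 ] rpy [-3.1397e+00 -1.0000e-04  2.6334e+00] F [-1.7 -2.  -4.7] M [-0.44  0.28  0.21] gap 0.0149 gf 60.6 j [ 0.08  0.5  -0.36  0.71 -0.    0.59]
rel deg -32.81631552784285 ring off mm [-0.24 -0.63] in tool [-0.1  -0.66  0.  ]
tool F [ 0.5 -2.6  4.7] torque about nut (cw+) est 0.51 tangential only 0.3
```

Request:
carry_out(
  motion=[
    [-0.005,-0.199,0,0,0,-0.0525,0],
    [-0.005,-0.199,0,0,0,-0.0525,0],
    [0,0,0,0,0,0,0],
    [0,0,0,0,0,0,0],
    [0,0,0,0,0,0,0],
  ],
)

```text
time: 24.4
eef_pos: [0.5648, 0.0369, 0.0013]
orientation: [3.141, 0.0, 2.739]
force: [-0.3, -0.4, -6.2]
finger_gap: 0.0145
gripper_force: 60.5
```

```bash
python3 arc.py
```

```text
t 24.4 p [0.5648 0.0369 0.0013] rpy [3.1411e+00 5.0000e-04 2.7391e+00] F [-0.3 -0.4 -6.2] M [-0.    0.06  0.03] gap 0.0145 gf 60.5 j [ 0.07  0.5  -0.37  0.7   0.    0.47]
rel deg -26.758689675397424 ring off mm [ 0.71 -0.07] in tool [-0.68  0.21  0.  ]
tool F [ 0.1 -0.5  6.2] torque about nut (cw+) est 0.09 tangential only 0.06
```

Request:
carry_out(
  motion=[
    [0,0,-0.3,0,0,0,0],
    [0,0,-0.4,0,0,0,0],
    [0,0,-0.3,0,0,0,0],
    [-0.032,-0.494,0,0,0,-0.131,0],
    [-0.032,-0.494,0,0,0,-0.131,0],
  ],
)

```text
time: 24.9
eef_pos: [0.5574, 0.0082, 0.0327]
orientation: [3.141, 0.002, 3.008]
force: [0.1, 0.4, -6.0]
finger_gap: 0.0146
gripper_force: 60.5
```

Request:
carry_out(
  motion=[
    [-0.032,-0.494,0,0,0,-0.131,0],
    [-0.032,-0.494,0,0,0,-0.131,0],
    [-0.032,-0.494,0,0,0,-0.131,0],
    [-0.032,-0.494,0,0,0,-0.131,0],
    [-0.032,-0.494,0,0,0,-0.131,0],
  ],
)

```text
time: 25.4
eef_pos: [0.5704, -0.0643, 0.0323]
orientation: [-3.141, 0.001, -2.621]
force: [-0.4, -0.2, -6.0]
finger_gap: 0.0143
gripper_force: 60.5
```

Request:
carry_out(
  motion=[
    [-0.032,-0.494,0,0,0,-0.131,0],
    [0,0,0,0,0,0,0],
    [0,0,0,0,0,0,0],
    [0,0,0,0,0,0,0],
    [0,0,0,0,0,0,0],
  ],
)

```text
time: 25.9
eef_pos: [0.5776, -0.0753, 0.0312]
orientation: [3.141, -0.0, -2.496]
force: [-0.2, 0.5, -5.5]
finger_gap: 0.0147
gripper_force: 60.5
```

```bash
python3 arc.py; python3 -c "
from plan import *
print(delta([.5777,-.0756,.0195],-2.497))"
```

```text
t 25.9 p [ 0.5776 -0.0753  0.0312] rpy [ 3.1411e+00 -3.0000e-04 -2.4956e+00] F [-0.2  0.5 -5.5] M [-0.02  0.09  0.  ] gap 0.0147 gf 60.5 j [-0.13  0.49 -0.29  0.8   0.   -0.78]
rel deg 33.31207411830004 ring off mm [-0.3   0.48] in tool [-0.05  0.56  0.  ]
tool F [-0.1  0.5  5.5] torque about nut (cw+) est -0.06 tangential only -0.06
(array([ 0.  , -0.01,  0.39]), array([ 0.   , -0.   ,  0.001]))
```

Request:
carry_out(
  motion=[
    [0,-0.01,0.2,0,0,0,0],
    [0,0,0.15,0,0,0,0],
    [0,0,0.1,0,0,0,0],
    [0,0,0.05,0,0,0,0],
    [0,0,0,0,0,0,0],
  ],
)

```text
time: 26.4
eef_pos: [0.5779, -0.0762, 0.0156]
orientation: [3.141, -0.001, -2.495]
force: [-0.7, -0.1, -4.7]
finger_gap: 0.0143
gripper_force: 60.5
```

```bash
python3 arc.py
```

```text
t 26.4 p [ 0.5779 -0.0762  0.0156] rpy [ 3.1409e+00 -6.0000e-04 -2.4955e+00] F [-0.7 -0.1 -4.7] M [-0.07  0.03 -0.  ] gap 0.0143 gf 60.5 j [-0.13  0.5  -0.31  0.76  0.   -0.78]
rel deg 33.320833688692574 ring off mm [ 0.06 -0.36] in tool [ 0.16 -0.32 -0.  ]
tool F [0.6 0.3 4.7] torque about nut (cw+) est -0.04 tangential only -0.03
```

Request:
carry_out(
  motion=[
    [0,0,0.15,0,0,0,0],
    [0,0,0.15,0,0,0,0],
    [0,0,0.13,0,0,0,0],
    [0,0,0.05,0,0,0,0],
    [0,0,0,0,0,0,0],
  ],
)

```text
time: 26.9
eef_pos: [0.5779, -0.0762, 0.0012]
orientation: [3.141, -0.001, -2.495]
force: [0.3, -0.9, -4.6]
finger_gap: 0.0146
gripper_force: 60.5
```

Request:
carry_out(
  motion=[
    [-0.003,0.151,0,0,0,0.04,0],
    [-0.005,0.189,0,0,0,0.05,0],
    [-0.007,0.227,0,0,0,0.06,0],
    [-0.009,0.265,0,0,0,0.07,0],
    [-0.012,0.302,0,0,0,0.08,0],
  ],
)

```text
time: 27.4
eef_pos: [0.5621, -0.0468, 0.0018]
orientation: [-3.14, -0.0, -2.798]
force: [0.3, -1.3, -6.4]
finger_gap: 0.0141
gripper_force: 60.5
```

```bash
python3 arc.py
```

```text
t 27.4 p [ 0.5621 -0.0468  0.0018] rpy [-3.1404e+00 -3.0000e-04 -2.7979e+00] F [ 0.3 -1.3 -6.4] M [-0.25  0.11  0.37] gap 0.0141 gf 60.5 j [-0.08  0.49 -0.37  0.7  -0.   -0.43]
rel deg 15.992117633057472 ring off mm [ 0.44 -1.05] in tool [-0.07 -1.14  0.  ]
tool F [ 0.1 -1.3  6.4] torque about nut (cw+) est 0.52 tangential only 0.15
```

Request:
carry_out(
  motion=[
    [-0.015,0.34,0,0,0,0.09,0],
    [-0.015,0.34,0,0,0,0.09,0],
    [-0.015,0.34,0,0,0,0.09,0],
    [-0.012,0.302,0,0,0,0.08,0],
    [-0.005,0.189,0,0,0,0.05,0],
  ],
)

```text
time: 27.9
eef_pos: [0.5552, -0.0018, 0.0018]
orientation: [-3.14, -0.0, 3.086]
force: [0.6, -3.0, -6.4]
finger_gap: 0.0145
gripper_force: 60.5
```

Request:
carry_out(
  motion=[
    [-0.001,0.076,0,0,0,0.02,0],
    [-0.001,0.076,0,0,0,0.02,0],
    [-0.001,0.076,0,0,0,0.02,0],
    [-0.001,0.038,0,0,0,0.01,0],
    [0,0,0,0,0,0,0],
  ],
)

```text
time: 28.4
eef_pos: [0.5559, 0.006, 0.0016]
orientation: [-3.141, -0.001, 3.018]
force: [-2.2, -2.3, -3.9]
finger_gap: 0.0144
gripper_force: 60.5
```

```bash
python3 arc.py
```

```text
t 28.4 p [0.5559 0.006  0.0016] rpy [-3.1413e+00 -8.0000e-04  3.0176e+00] F [-2.2 -2.3 -3.9] M [-0.41  0.41  0.12] gap 0.0144 gf 60.5 j [ 0.01  0.48 -0.39  0.7  -0.    0.13]
rel deg -10.806969987586466 ring off mm [ 0.   -0.56] in tool [-0.07 -0.55  0.  ]
tool F [ 1.9 -2.5  3.9] torque about nut (cw+) est 0.4 tangential only 0.29
```

Request:
carry_out(
  motion=[
    [0,0.038,0,0,0,0.01,0],
    [0,0.038,0,0,0,0.01,0],
    [0,0.038,0,0,0,0.01,0],
    [0,0.038,0,0,0,0.01,0],
    [0,0,0,0,0,0,0],
  ],
)

```text
time: 28.9
eef_pos: [0.5566, 0.0107, 0.0016]
orientation: [-3.141, -0.001, 2.977]
force: [-3.2, -2.4, -5.3]
finger_gap: 0.0146
gripper_force: 60.5
```

```bash
python3 arc.py
```

```text
t 28.9 p [0.5566 0.0107 0.0016] rpy [-3.1414e+00 -7.0000e-04  2.9774e+00] F [-3.2 -2.4 -5.3] M [-0.45  0.58  0.1 ] gap 0.0146 gf 60.5 j [ 0.02  0.48 -0.39  0.7  -0.    0.18]
rel deg -13.107040993011385 ring off mm [ 0.03 -0.37] in tool [-0.09 -0.36  0.  ]
tool F [ 2.8 -2.9  5.3] torque about nut (cw+) est 0.43 tangential only 0.33
```

Request:
carry_out(
  motion=[
    [0,0.038,0,0,0,0.01,0],
    [0,0.038,0,0,0,0.01,0],
    [0,0.03,0,0,0,0.008,0],
    [0,0.03,0,0,0,0.008,0],
    [0,0,0,0,0,0,0],
  ],
)

```text
time: 29.4
eef_pos: [0.5573, 0.0147, 0.0016]
orientation: [-3.141, -0.001, 2.942]
force: [-4.4, -2.5, -5.5]
finger_gap: 0.0148
gripper_force: 60.5
```

```bash
python3 arc.py
```

```text
t 29.4 p [0.5573 0.0147 0.0016] rpy [-3.1415e+00 -7.0000e-04  2.9416e+00] F [-4.4 -2.5 -5.5] M [-0.49  0.83  0.11] gap 0.0148 gf 60.5 j [ 0.03  0.48 -0.39  0.7   0.    0.23]
rel deg -15.161429167587372 ring off mm [ 0.04 -0.3 ] in tool [-0.1  -0.29 -0.  ]
tool F [ 3.8 -3.3  5.5] torque about nut (cw+) est 0.49 tangential only 0.38
```

Request:
carry_out(
  motion=[
    [0,0.03,0,0,0,0.008,0],
    [0,0.03,0,0,0,0.008,0],
    [0,0.023,0,0,0,0.006,0],
    [0,0.023,0,0,0,0.006,0],
    [0,0,0,0,0,0,0],
  ],
)

```text
time: 29.9
eef_pos: [0.558, 0.0179, 0.0016]
orientation: [-3.142, -0.001, 2.914]
force: [-3.8, -2.6, -5.3]
finger_gap: 0.0146
gripper_force: 60.5
```

```bash
python3 arc.py
```

```text
t 29.9 p [0.558  0.0179 0.0016] rpy [-3.1415e+00 -6.0000e-04  2.9136e+00] F [-3.8 -2.6 -5.3] M [-0.49  0.91  0.06] gap 0.0146 gf 60.5 j [ 0.03  0.48 -0.39  0.7   0.    0.26]
rel deg -16.765576810996624 ring off mm [ 0.05 -0.29] in tool [-0.12 -0.27 -0.  ]
tool F [ 3.1 -3.4  5.3] torque about nut (cw+) est 0.44 tangential only 0.38
```

Request:
carry_out(
  motion=[
    [0,0.03,0,0,0,0.008,0],
    [0,0.023,0,0,0,0.006,0],
    [0,0.023,0,0,0,0.006,0],
    [0,0.023,0,0,0,0.006,0],
    [0,0,0,0,0,0,0],
  ],
)

```text
time: 30.4
eef_pos: [0.5586, 0.0204, 0.0016]
orientation: [-3.141, -0.001, 2.888]
force: [-4.7, -2.8, -4.7]
finger_gap: 0.0144
gripper_force: 60.6
```

```bash
python3 arc.py
```

```text
t 30.4 p [0.5586 0.0204 0.0016] rpy [-3.1408e+00 -6.0000e-04  2.8878e+00] F [-4.7 -2.8 -4.7] M [-0.67  0.93  0.19] gap 0.0144 gf 60.6 j [ 0.04  0.49 -0.39  0.7  -0.    0.29]
rel deg -18.243499022193586 ring off mm [-0.03 -0.58] in tool [-0.12 -0.57  0.  ]
tool F [ 3.9 -3.9  4.7] torque about nut (cw+) est 0.63 tangential only 0.44
```

Request:
carry_out(
  motion=[
    [0,0.019,0,0,0,0.005,0],
    [0,0.019,0,0,0,0.005,0],
    [0,0.019,0,0,0,0.005,0],
    [0,0,0,0,0,0,0],
    [0,0,0,0,0,0,0],
  ],
)

```text
time: 30.9
eef_pos: [0.5588, 0.0213, 0.0015]
orientation: [-3.139, -0.0, 2.873]
force: [-4.4, -6.5, -3.9]
finger_gap: 0.0145
gripper_force: 60.7
```

```bash
python3 arc.py
```

```text
t 30.9 p [0.5588 0.0213 0.0015] rpy [-3.1392e+00 -5.0000e-04  2.8732e+00] F [-4.4 -6.5 -3.9] M [-1.04  1.02  0.47] gap 0.0145 gf 60.7 j [ 0.04  0.49 -0.39  0.7  -0.    0.31]
rel deg -19.077130784896124 ring off mm [-0.22 -1.26] in tool [-0.13 -1.27  0.  ]
tool F [ 2.5 -7.4  3.9] torque about nut (cw+) est 1.31 tangential only 0.85
```

Request:
carry_out(
  motion=[
    [0,0.019,0,0,0,0.005,0],
    [0,0.019,0,0,0,0.005,0],
    [0,0.015,0,0,0,0.003,0],
    [0,0,0,0,0,0,0],
    [0,0,0,0,0,0,0],
  ],
)

```text
time: 31.4
eef_pos: [0.559, 0.0221, 0.0015]
orientation: [-3.137, -0.0, 2.861]
force: [-5.3, -7.9, -5.2]
finger_gap: 0.0146
gripper_force: 61.0
```

```bash
python3 arc.py
```

```text
t 31.4 p [0.559  0.0221 0.0015] rpy [-3.1375e+00 -4.0000e-04  2.8606e+00] F [-5.3 -7.9 -5.2] M [-1.44  1.08  0.77] gap 0.0146 gf 61.0 j [ 0.04  0.49 -0.38  0.7  -0.    0.32]
rel deg -19.802234095080614 ring off mm [-0.43 -1.9 ] in tool [-0.11 -1.95  0.01]
tool F [ 2.9 -9.   5.2] torque about nut (cw+) est 1.79 tangential only 1.02
```

Request:
carry_out(
  motion=[
    [0,0.015,0,0,0,0.003,0],
    [0,0,0,0,0,0,0],
    [0,0,0,0,0,0,0],
    [0,0,0,0,0,0,0],
    [0,0,0,0,0,0,0],
  ],
)

```text
time: 31.9
eef_pos: [0.5591, 0.0222, 0.0015]
orientation: [-3.137, -0.0, 2.858]
force: [-5.7, -7.3, -4.0]
finger_gap: 0.0144
gripper_force: 61.1
```

```bash
python3 arc.py
```

```text
t 31.9 p [0.5591 0.0222 0.0015] rpy [-3.1370e+00 -3.0000e-04  2.8575e+00] F [-5.7 -7.3 -4. ] M [-1.61  1.13  0.78] gap 0.0144 gf 61.1 j [ 0.04  0.49 -0.38  0.7  -0.    0.33]
rel deg -19.976541355308406 ring off mm [-0.46 -2.08] in tool [-0.14 -2.12  0.01]
tool F [ 3.4 -8.6  4.1] torque about nut (cw+) est 1.75 tangential only 0.97
```

Request:
carry_out(
  motion=[
    [0,0.02,0,0,0,0.004,0],
    [0,0.015,0,0,0,0.003,0],
    [0,0,0,0,0,0,0],
    [0,0,0,0,0,0,0],
    [0,0,0,0,0,0,0],
  ],
)

```text
time: 32.4
eef_pos: [0.5592, 0.0226, 0.0014]
orientation: [-3.136, -0.0, 2.85]
force: [-5.2, -9.6, -4.0]
finger_gap: 0.0145
gripper_force: 61.5
```

```bash
python3 arc.py
```

```text
t 32.4 p [0.5592 0.0226 0.0014] rpy [-3.1356e+00 -3.0000e-04  2.8505e+00] F [-5.2 -9.6 -4. ] M [-1.89  1.12  0.89] gap 0.0145 gf 61.5 j [ 0.04  0.49 -0.38  0.7  -0.01  0.33]
rel deg -20.378596826786893 ring off mm [-0.62 -2.47] in tool [-0.12 -2.55  0.02]
tool F [  2.2 -10.6   4.1] torque about nut (cw+) est 2.09 tangential only 1.21
```

Request:
carry_out(
  motion=[
    [0,-0.095,0,0,0,-0.025,0],
    [0,-0.095,0,0,0,-0.025,0],
    [0,-0.095,0,0,0,-0.025,0],
    [0,-0.076,0,0,0,-0.02,0],
    [0,0,0,0,0,0,0],
  ],
)

```text
time: 32.9
eef_pos: [0.5579, 0.015, 0.0018]
orientation: [3.141, 0.0, 2.945]
force: [-2.6, 0.1, -5.8]
finger_gap: 0.0148
gripper_force: 60.5
```

```bash
python3 arc.py
```

```text
t 32.9 p [0.5579 0.015  0.0018] rpy [3.1407e+00 4.0000e-04 2.9449e+00] F [-2.6  0.1 -5.8] M [-0.07  0.76 -0.13] gap 0.0148 gf 60.5 j [ 0.03  0.48 -0.39  0.7   0.    0.22]
rel deg -14.970271810528729 ring off mm [0.71 0.28] in tool [-0.64  0.42  0.  ]
tool F [ 2.5 -0.4  5.8] torque about nut (cw+) est -0.08 tangential only 0.05
```

Request:
carry_out(
  motion=[
    [0.025,-0.1,0,0,0,-0.03,0],
    [0,0,0,0,0,0,0],
    [0,0,-0.1,0,0,0,0],
    [0,0,-0.1,0,0,0,0],
    [0,0,0,0,0,0,0],
  ],
)

```text
time: 33.4
eef_pos: [0.5574, 0.0122, 0.0085]
orientation: [3.141, 0.002, 2.975]
force: [-0.8, -0.6, -6.0]
finger_gap: 0.0146
gripper_force: 60.5
```

```bash
python3 arc.py
```

```text
t 33.4 p [0.5574 0.0122 0.0085] rpy [3.1410e+00 2.1000e-03 2.9748e+00] F [-0.8 -0.6 -6. ] M [-0.11  0.18 -0.03] gap 0.0146 gf 60.5 j [ 0.02  0.47 -0.39  0.71  0.    0.19]
rel deg -13.257218300292255 ring off mm [0.84 0.89] in tool [-0.68  1.02  0.  ]
tool F [ 0.7 -0.7  6. ] torque about nut (cw+) est 0.06 tangential only 0.08
```

Request:
carry_out(
  motion=[
    [0,0,-0.3,0,0,0,0],
    [0,0,-0.6,0,0,0,0],
    [0,0,-0.8,0,0,0,0],
    [0,0,-0.5,0,0,-0.1,0],
    [0.2,-0.5,0,0,0,-0.104,0],
  ],
)

```text
time: 33.9
eef_pos: [0.554, -0.0011, 0.0776]
orientation: [3.14, 0.01, -3.098]
force: [0.5, -1.4, -6.1]
finger_gap: 0.0144
gripper_force: 60.5
```

Request:
carry_out(
  motion=[
    [0.4,-0.9,0,0,0,0,0],
    [0.4,-1,0,0,0,0,0],
    [0.4,-1,0,0,0,0,0],
    [0.4,-1,0,0,0,0,0],
    [0.4,-1,0,0,0,0,0],
  ],
)

```text
time: 34.4
eef_pos: [0.4952, -0.1528, 0.0748]
orientation: [-3.141, 0.002, -3.104]
force: [0.6, -1.5, -4.8]
finger_gap: 0.0146
gripper_force: 60.5
```

Request:
carry_out(
  motion=[
    [0.4,-1,0,0,0,0,0],
    [0.4,-1,0,0,0,0,0],
    [0.4,-1,0,0,0,0,0],
    [0.3,-0.9,0,0,0,0,0],
    [0.1,-0.5,0,0,0,0,0],
  ],
)

```text
time: 34.9
eef_pos: [0.4517, -0.2878, 0.0747]
orientation: [-3.14, 0.002, -3.106]
force: [0.9, 0.1, -4.3]
finger_gap: 0.0145
gripper_force: 60.5
```

Request:
carry_out(
  motion=[
    [0,-0.3,0.4,0,0,0,0],
    [0,0,0.6,0,0,0,0],
    [0,0,0.6,0,0,0,0],
    [0,0,0.6,0,0,0,0],
    [0,0,0.2,0,0,0,0],
  ],
)

```text
time: 35.4
eef_pos: [0.4511, -0.2925, -0.0006]
orientation: [3.139, -0.003, -3.103]
force: [-0.6, -0.3, -4.7]
finger_gap: 0.0144
gripper_force: 60.4
```

```bash
python3 -c "
from plan import *
st(); print(delta([.4535,-.2945,-.0156],np.radians(182.1)))"
```

```text
t 35.4 p [ 0.4511 -0.2925 -0.0006] rpy [ 3.1386e+00 -2.8000e-03 -3.1031e+00] F [-0.6 -0.3 -4.7] M [0.   0.11 0.03] gap 0.0144 gf 60.4 j [-0.58  0.46 -0.44  0.67  0.   -0.61]
(array([-0.08, -0.07,  0.5 ]), array([ 0.003, -0.003,  0.002]))
```

Request:
carry_out(
  motion=[
    [0,0,0.2,0,0,0,0],
    [0,0,0.15,0,0,0,0],
    [0,0,0.08,0,0,0,0],
    [0,0,0.04,0,0,0,0],
    [0,0,0,0,0,0,0],
  ],
)

```text
time: 35.9
eef_pos: [0.4524, -0.2946, -0.0121]
orientation: [-3.141, 0.001, -3.104]
force: [-0.5, 0.2, -5.0]
finger_gap: 0.0146
gripper_force: 60.4
```

```bash
python3 -c "
from plan import *
st()"
```

```text
t 35.9 p [ 0.4524 -0.2946 -0.0121] rpy [-3.1412e+00  7.0000e-04 -3.1044e+00] F [-0.5  0.2 -5. ] M [-0.02  0.12  0.04] gap 0.0146 gf 60.4 j [-0.58  0.48 -0.45  0.64  0.   -0.61]
```

Lower the last 3 mm, open, back away.

Request:
carry_out(
  motion=[
    [0,0,0.05,0,0,0,0],
    [0,0,0.04,0,0,0,0],
    [0,0,0.02,0,0,0,0],
    [0,0,0,0,0,0,0],
    [0,0,0,0,0,0,0.3],
  ],
)

```text
time: 36.4
eef_pos: [0.4526, -0.2948, -0.0152]
orientation: [-3.141, 0.001, -3.104]
force: [-0.2, 0.9, 0.2]
finger_gap: 0.0252
gripper_force: 0.0
```

Request:
carry_out(
  motion=[
    [0,0,0,0,0,0,0.4],
    [0,0,0,0,0,0,0.5],
    [0,0,0,0,0,0,0.5],
    [0,0,-0.2,0,0,0,0.6],
    [0,0,-0.6,0,0,0,0.6],
  ],
)

```text
time: 36.9
eef_pos: [0.4507, -0.2935, 0.0075]
orientation: [3.14, -0.003, -3.104]
force: [0.3, 0.0, -0.1]
finger_gap: 0.051
gripper_force: 0.0
```

Request:
carry_out(
  motion=[
    [0,0,-1,0,0,0,1],
    [0,0,-1,0,0,0,1],
    [0,0,-1,0,0,0,1],
    [-0.8,0,-0.7,0,0,0,1],
    [0,0,-0.3,0,0,0,1],
  ],
)

```text
time: 37.4
eef_pos: [0.48, -0.2949, 0.1317]
orientation: [-3.138, 0.007, -3.103]
force: [0.4, -0.1, 0.4]
finger_gap: 0.0853
gripper_force: 0.0
```

Request:
carry_out(
  motion=[
    [0,0,0,0,0,0,1],
    [0,0,0,0,0,0,1],
    [0,0,0,0,0,0,1],
    [0,0,0,0,0,0,1],
    [0,0,0,0,0,0,1],
  ],
)

```text
time: 37.9
eef_pos: [0.4752, -0.2932, 0.1274]
orientation: [3.141, -0.002, -3.105]
force: [-0.1, -0.3, -0.6]
finger_gap: 0.0856
gripper_force: 0.0
```

```bash
python3 -c "
from plan import *
st(); c=cams.get_calibration('wrist'); a=cams.capture('wrist'); r=models.masks_of('wrist','spanner'); b=cams.capture('top')
print(r[0]['p'],ray('wrist',r[0]['pixel'],.02,c))
cv2.imwrite('pics/end.png',cv2.cvtColor(np.vstack([cv2.resize(a,(480,300)),cv2.resize(b[90:290,120:480],(480,267))]),cv2.COLOR_RGB2BGR))"
```

```text
t 37.9 p [ 0.4752 -0.2932  0.1274] rpy [ 3.1405e+00 -1.6000e-03 -3.1046e+00] F [-0.1 -0.3 -0.6] M [-0.   -0.06 -0.03] gap 0.0856 gf 0.0 j [-0.55  0.37 -0.21  1.   -0.   -0.59]
0.63 [[ 0.44931735 -0.29495864  0.02      ]]
```

View pics/end.png

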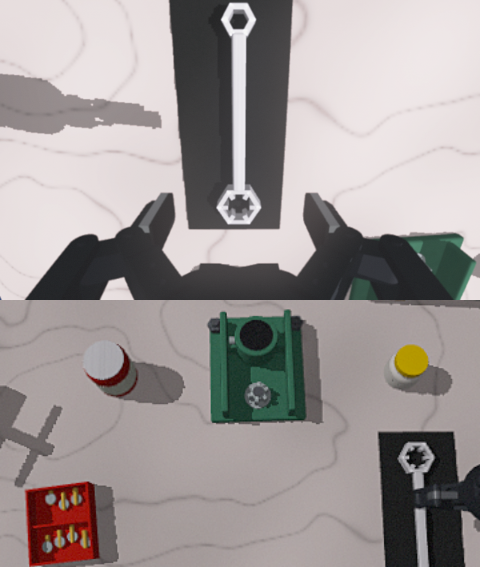

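The image shows the spanner flat on the mat and released (large ring near pixel (205, 238) in the upper picture). The tray, tin and jar are where they were, so I'm handing in.

```bash
python3 -c "
from workcell import ctrl
print(ctrl.job_done())"
```

```text
the job is handed in; nothing more can be done
None
```

The nut was turned to its stop in two swings and nipped up at about 2.1 N m (my estimate from the wrist readings); the spanner is back flat on the mat and released, and the job is handed in, though `job_done()` returned no verdict and I did not re-check the nut's angle by camera.

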